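Change the panel in the soldering jig

ROBOT

A 6-joint arm with a two-finger parallel gripper is mounted at the origin on the work surface. World frame = base frame: x ahead of the robot, y to its left, z up, the work surface at z = 0. Lengths are in m, angles in rad, forces in N, time in s.
With the tool pointing down it reaches from about 0.3 to 0.775 m from the base axis. Payload 14.6 kg.
Tool frame: the origin (TCP) lies between the finger pads; the fingertips stand 8 mm ahead of it and the grasp point (between the pads) lies 11 mm behind it; x points along the fingers, y is the direction in which the jaws open and shut, and the axes are right-handed (so a half turn about x gives the same grasp; the last joint's range is limited). The gripper opens to 94 mm and grips with 3 to 60 N. Pads are 16 mm wide; open, the fingers measure 119 mm over their backs; the gripper's body (75 mm by 177 mm) begins 78 mm behind the grasp point.
Start: joints at [1.234, 0.3, 1.521, -0, 1.321, -0.067], TCP at [0.147, 0.53, 0.213] pointing down, gripper open.
Joint ranges: [-3.03, 3.03], [-0.79, 2.21], [0.23, 2.52], [-1.04, 4.18], [0, 3.07], [-2.55, 2.55]. Speed limits (rad/s): [2.22, 2.22, 2.57, 3.14, 3.14, 3.14].

INTERFACE

Orientations are given as [roll, pitch, yaw] about the fixed x, y, z axes, in that order (R = Rz(yaw) Ry(pitch) Rx(roll)).
In Python, from station import ctrl gives the robot as it stands.
- The arm moves only by the shell command python3 -m creep 'ROWS' [FORCE]. ROWS is a JSON object of lists of equal length, an entry for each row: "hand": the closure, from -1 (fully open) to 1 (shut); "slide": the shift along the tool's x, y, z in m, a list of three; "spin": the turn about the tool's x in degrees. A call has 1 to 12 rows; each row is the pose to reach, as a shift and turn from the pose commanded when the call began, along the tool's axes at that moment; what a row does not reach only later rows make up. A row lasts 1/12 s, in which the tool goes at most 41.7 mm and 7.16 degrees, less where a joint would pass 70% of its speed; a pose out of reach is approached as far as the arm can. A call with a gripper value outside its range is refused whole. The fingers move at their own pace and stop on an object; FORCE is the grip in N (left out, the last holds). Time passes only in rows, so rows that repeat a pose let the fingers close. It gives the time, the measured TCP pose, the force and the opening at its end, in the units of the state.
- ctrl.get_obs(): the state, without advancing time (a new reading comes with each control period).
- ctrl.camera(name): name is "scene" or "top" or "wrist"; returns the picture (400x640x3 uint8, red, green, blue); there is no depth.
- ctrl.calibration(name): a dict with "K" (3x3 intrinsics, pixels), "R" (3x3) and "t" (3): a world point X has camera coordinates R X + t. Camera axes: x right, y down, z forward; pixel columns grow to the right and rows downward; lengths in m; the calibration is good to about 2 mm. A picture is of the moment at which its call begins: read the wrist's pose just before it. calibration takes no time and is no camera call; for the wrist camera it gives the pose at the moment of the call.
- ctrl.hand_in(): hands the job in, once; it reports no verdict.
The state is a dict: "time_s": time; "qpos": joint angles; "joint_vel": joint speeds; "tau": joint torques, N m; "ee_pos": TCP position; "eef_rot": TCP orientation; "force": force on the tool from outside, world axes, zero at the start; "moment": the same for the moment, N m; "grip_width": finger opening in m.
Only numpy, scipy, OpenCV 4.12 (cv2) and the standard library are available. Lean on these libraries where they do the work, as an engineer would, in place of code of your own. Each camera call takes 0.05 s, during which the arm holds its last target.

TASK

Take the soldered panel out of the soldering jig and lay it flat on the floor of the grey tote without dropping it, then load the unsoldered panel from the wooden rest in its place: flat on the rails and hard up against all three locating pins. Throw the toggle clamp's handle over centre, fully to its stop, so that its foot stays locked down on the new panel when you let go; leave the tools and the flux jar alone.

Things in the scene. Friction and masses are not known exactly. Their poses are not given: they have to be found in the camera images.
- jig: Soldering jig screwed to the bench: plywood board 235 x 110 x 15 mm, x axis along it, z up. Origin on the bench below the pivot of the clamp's arm; +x runs from the clamp to the panel nest. The clamp moves in the plane y = 0. Its steel base fills x -47 to 25, y -16 to 16 (bolted flanges y -36 to 36, 23 mm high), to z 93 mm. Its handle swings back to -x to open.
- nest_home (a point): Where a panel's centre must lie, at (104, 0, 44) mm in the jig frame, axes as the jig's; a panel that is home lies with its 100 mm along x. It rests on two wooden rails along x (x -43 to 43, y -19 to 19 mm from here, tops 4 mm below this point, 25 mm above the board; their flanks are free for fingertips).
- side_pins (a point): Midway between the two steel pins for the panel's +y long edge (each 8 mm thick, at x -32 and +32 mm from here, tops 7 mm above the level of a home panel's centre); in the jig frame (104, 34, 44) mm. A home panel's edge touches both, 4 mm short of their centres. The -y side of the nest is open.
- end_pin (a point): Centre of the third steel pin, same size, at (50, 0, 44) mm in the jig frame: stop for the panel's short edge on the clamp side, which touches it 4 mm in +x of its centre when home. The far (+x) end of the nest is open.
- clamp_arm (a joint): Angle of the clamp's holding arm (rad): about 0.04 with its foot pressing on a panel, 1.4 to 1.57 fully open, where it stays by itself. It is about 0.04 already before the handle is over centre, so it does not show lock. The open arm stands nearly upright over the jig's origin to z 195 mm, its spindle reaching to x 60 mm at z 165 to 190 mm.
- handle_grip (a point): Middle of the clamp handle's black rubber grip: 16 mm wide along the jig's y (pinch it across this, from above), 20 mm deep, 68 mm long. Its frame turns with the handle: locked it equals the jig's (the handle stands up, leaning 20 deg to the panel); open, its z axis is tilted 1.75 rad from vertical towards the jig's -x and the grip points back, 10 deg up. Off the panel it stays where it is left.
- handle_arc (a point): Fixed point of the jig at (-22, 0, 94) mm, centre of the arc of radius 93 mm (within 2 mm) that the grip's middle describes in the plane y = 0. Measured from the jig's +x towards +z the grip stands at 82 deg when locked on its stop, about 88 deg at dead centre, 203 deg when fully open.
- clamp_foot: Sprung spindle with a black rubber cap 16 mm across, on the arm's end. In closing it meets the panel with the grip at about 103 deg of its arc; then the push needed at the grip rises to about 10 N at 98 deg and falls to nothing at dead centre; short of that it springs back. Locked it presses about 18 N; 5 to 10 N at the grip unlocks it. Origin on the arm, 30 mm above the cap's face.
- panel_done_center (a point): Centre of the soldered panel, which starts home under the closed clamp: zinc frame 100 (x) x 60 (y) x 8 (z) mm with a centre bar, one green and one amber pane, and small round solder dots on its joints; about 0.13 kg, rigid, can be pinched across the 60 mm.
- panel_next_center (a point): Centre of the unsoldered panel, same size and axes, no solder dots; starts lying on the wooden rest. Either end may point to the clamp.
- rest: Fixed wooden rest: board 120 (x) x 150 (y) x 8 mm with two battens 14 mm wide along y at x -36 and +36 mm, their tops 22 mm above the bench; the panel lies across them. Origin under its centre, on the bench.
- tote: Fixed open grey plastic tote, outside 150 (x) x 220 (y) x 42 mm high, walls 4 mm, inner floor (grey felt) 6 mm above the bench. Origin under its centre, on the bench. The tote and the rest stand left and right in front of the robot, either way round.
- pliers: Pliers lying on the bench, 175 x 60 x 14 mm: bystander. Origin near the middle, on the bench.
- flux_jar: Small round jar, 56 mm in diameter, 70 mm high: bystander. Origin under its centre.
- lead_knife: Leading knife with a wooden handle, 205 mm long: bystander. Origin near the middle, on the bench.
- flux_brush: Flux brush, 170 mm long: bystander. Origin near the middle, on the bench.
Mind the look-alikes: they are no part of the job. Leave any black look-alike of the part that bears panel_next_center alone. Leave any black look-alike of the part that bears panel_done_center alone.

How it is judged:
By the outcome, as a careful person would: the job done as asked, in the order asked, and still so for the second after the job is handed in, with the robot touching nothing.
It also fails if it takes over 72 s, if anything falls off the work surface, if the arm or the gripper's body presses on something with over 40 N, if the wrist force passes 120 N, or if a joint passes its speed limit or range.

## Working session

There is one attempt and no reset: what is moved stays moved. The work goes in short steps, Python scripts to look and compute and a shell command to move; the robot and the scene stay as the last step left them, time stands still between calls to the robot, and variables do not carry over. Pictures are saved under pics/ and viewed, and the job is handed in when it is done.

```bash
ls -la; mkdir -p pics; python3 - <<'E'
from station import ctrl
import cv2, numpy as np
o=ctrl.get_obs(); print(o)
for n in ["scene","top","wrist"]:
    im=ctrl.camera(n); cv2.imwrite(f"pics/{n}0.png",im[:,:,::-1])
    c=ctrl.calibration(n); print(n,{k:np.round(np.array(v),4).tolist() for k,v in c.items()})
E
```

```text
total 12
drwxr-xr-x  3 agent agent 4096 Dec  7 02:52 .
drwxr-xr-x 23 root  root  4096 Dec  7 02:52 ..
drwxr-xr-x  2 agent agent 4096 Dec  7 02:52 pics
{'time_s': 0.0, 'qpos': array([ 1.23436418e+00,  3.00475264e-01,  1.52159227e+00, -1.79418891e-05,
        1.32068658e+00, -6.66174386e-02]), 'joint_vel': array([ 1.54587049e-04,  1.32844243e-03, -1.14734710e-03, -1.38226877e-04,
       -1.51341067e-03,  4.22651173e-05]), 'tau': array([ 1.47362234e-04, -5.31819606e+01, -3.52742851e+01,  7.08467513e-02,
        2.43756291e-02, -1.14891336e-04]), 'ee_pos': array([0.14653607, 0.52985503, 0.21287931]), 'eef_rot': array([-1.62245225,  1.56963474, -1.89226251]), 'force': array([-1.10343359,  0.05982841,  0.41995672]), 'moment': array([-0.00288063, -0.00487737, -0.02317721]), 'grip_width': 0.09373994947624043}
scene {'K': [[453.6114, 0.0, 316.4502], [0.0, 453.6114, 202.2037], [0.0, 0.0, 1.0]], 'R': [[0.8068, 0.5908, -0.0073], [0.4813, -0.6644, -0.5717], [-0.3426, 0.4577, -0.8204]], 't': [-0.4524, -0.1871, 1.7485]}
top {'K': [[440.376, 0.0, 319.8451], [0.0, 440.376, 200.9293], [0.0, 0.0, 1.0]], 'R': [[0.0265, -0.9996, 0.0031], [-0.9968, -0.0267, -0.0759], [0.076, -0.0011, -0.9971]], 't': [-0.0033, 0.5693, 1.3043]}
wrist {'K': [[354.7449, 0.0, 318.5365], [0.0, 354.7449, 203.8132], [0.0, 0.0, 1.0]], 'R': [[0.2661, 0.964, -0.0007], [0.9284, -0.256, 0.2694], [0.2595, -0.0723, -0.963]], 't': [-0.55, -0.0274, 0.3913]}
```

View pics/scene0.png

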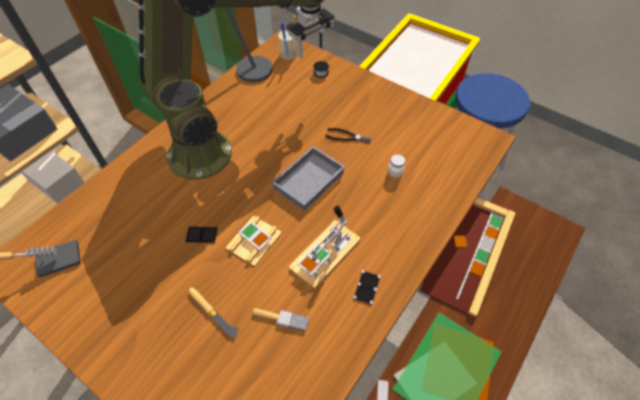

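View pics/top0.png

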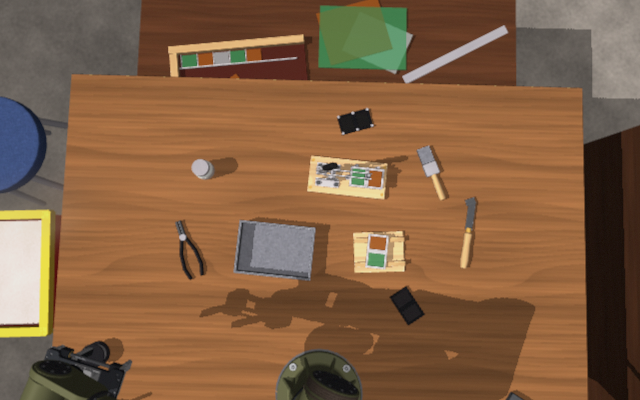

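View pics/wrist0.png

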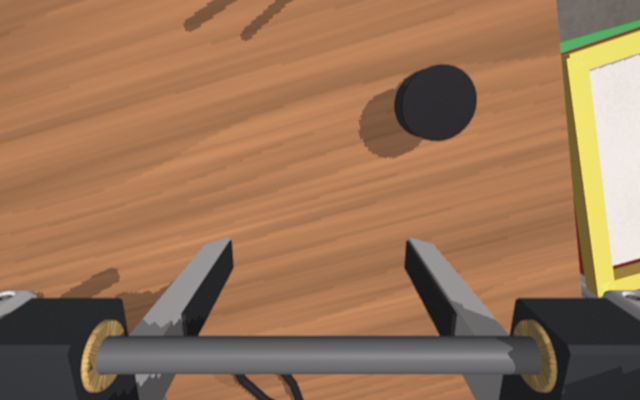

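The candidates for the soldered panel are the coloured panel in the jig at top px (367,178) and the black look-alike with dots at (355,121). For the unsoldered panel they are the coloured one on the rest at (377,250) and the black look-alike at (407,305). I choose the coloured ones and will check them in a close crop.

```bash
python3 - <<'E'
import cv2
im=cv2.imread("pics/top0.png")
a=cv2.resize(im[140:215,295:400],None,fx=7,fy=7,interpolation=cv2.INTER_CUBIC)
cv2.imwrite("pics/topjig.png",a)
a=cv2.resize(im[215:285,230:415],None,fx=4.3,fy=4.3,interpolation=cv2.INTER_CUBIC)
cv2.imwrite("pics/toprest.png",a)
im=cv2.imread("pics/scene0.png")
a=cv2.resize(im[195:295,225:365],None,fx=5.5,fy=5.5,interpolation=cv2.INTER_CUBIC)
cv2.imwrite("pics/scenejig.png",a)
E
```

```text
(no output)
```

View pics/topjig.png

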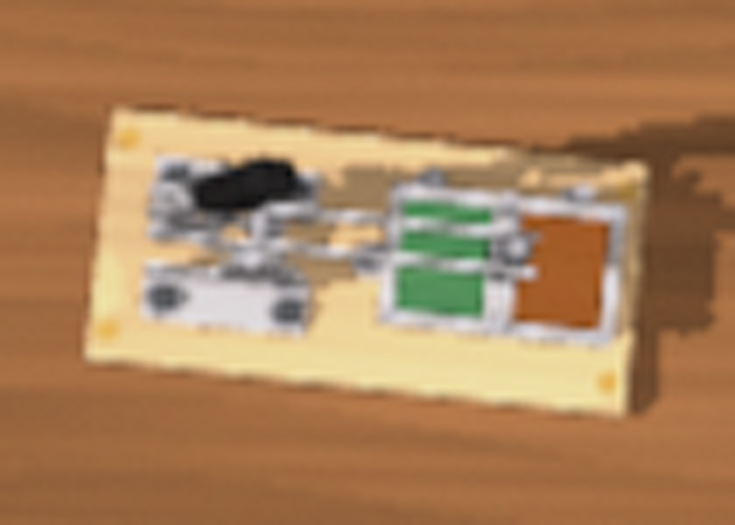

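View pics/toprest.png

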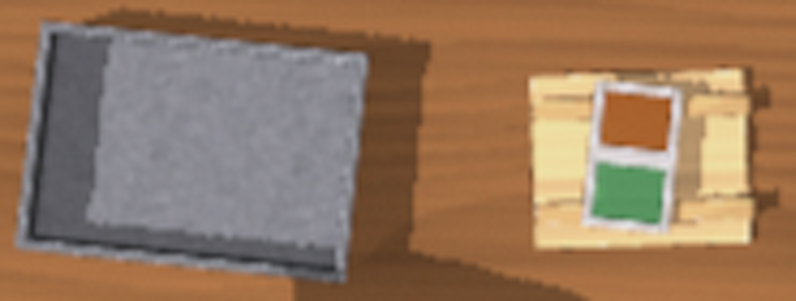

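View pics/scenejig.png

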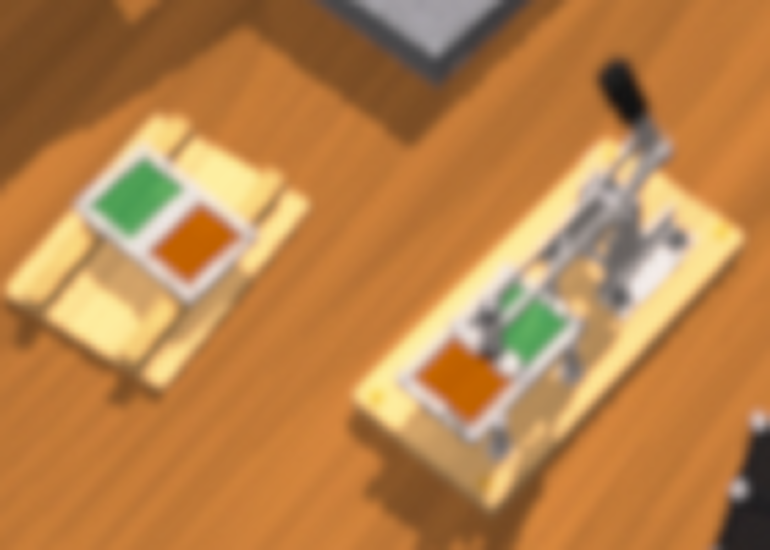

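```bash
cat > h.py <<'E'
from station import ctrl
import cv2, numpy as np
from scipy.spatial.transform import Rotation as Ro
def ray(c,uv,z):
    K,R,t=[np.array(c[k]) for k in "KRt"]
    C=-R.T@t; d=R.T@np.linalg.solve(K,[uv[0],uv[1],1.]); return C+d*(z-C[2])/d[2]
def proj(c,X):
    K,R,t=[np.array(c[k]) for k in "KRt"]; p=K@(R@np.array(X)+t); return p[:2]/p[2]
def two(c1,u1,c2,u2):
    A=[];b=[]
    Ps=[np.array(c["K"])@np.c_[c["R"],c["t"]] for c in (c1,c2)]
    X=cv2.triangulatePoints(Ps[0],Ps[1],np.array(u1,float).reshape(2,1),np.array(u2,float).reshape(2,1)); return (X[:3]/X[3]).ravel()
def snap(n,name):
    c=ctrl.calibration(n); im=ctrl.camera(n); cv2.imwrite(f"pics/{name}.png",im[:,:,::-1]); np.save(f"pics/{name}.npy",c,allow_pickle=True); return im[:,:,::-1].copy(),c
def load(name): return cv2.imread(f"pics/{name}.png"),np.load(f"pics/{name}.npy",allow_pickle=True).item()
def state():
    o=ctrl.get_obs(); R=Ro.from_euler("xyz",o["eef_rot"]).as_matrix()
    return o,R
E
python3 - <<'E'
from h import *
np.set_printoptions(precision=4,suppress=True)
c=ctrl.calibration("top")
b=[ray(c,p,.015)[:2] for p in [(311.4,155.4),(387.6,163.6),(384.7,199),(307.1,191.4)]]
print(b,[np.linalg.norm(b[i]-b[(i+1)%4]) for i in range(4)])
f=lambda x,y,s,ox,oy:(x/s+ox,y/s+oy)
P=[f(*p,4.3,230,215) for p in [(597,82),(684,88),(668,231),(583,223)]]
b=[ray(c,p,.030)[:2] for p in P];print("next",b,[np.linalg.norm(b[i]-b[(i+1)%4]) for i in range(4)],np.mean(b,0))
P=[f(*p,4.3,230,215) for p in [(44,24),(367,57),(345,280),(18,245)]]
b=[ray(c,p,.042)[:2] for p in P];print("tote",b,[np.linalg.norm(b[i]-b[(i+1)%4]) for i in range(4)],np.mean(b,0))
P=[f(*p,7,295,140) for p in [(396,185),(628,207),(606,345),(380,320)]]
b=[ray(c,p,.048)[:2] for p in P];print("done",b,[np.linalg.norm(b[i]-b[(i+1)%4]) for i in range(4)],np.mean(b,0))
o,R=state();print(R)
E
```

```text
[array([0.7082, 0.0413]), array([ 0.6893, -0.1915]), array([ 0.5808, -0.1843]), array([0.5976, 0.0512])] [np.float64(0.2335742082792662), np.float64(0.10868663287782863), np.float64(0.23616590673373214), np.float64(0.11104694092845561)]
next [array([ 0.4736, -0.1365]), array([ 0.471 , -0.1968]), array([ 0.3727, -0.1872]), array([ 0.3766, -0.1286])] [np.float64(0.06033210408944185), np.float64(0.09884326979148073), np.float64(0.058715308087865396), np.float64(0.09732127620792616)] [ 0.4235 -0.1623]
tote [array([0.5032, 0.2454]), array([0.4865, 0.023 ]), array([0.3347, 0.0338]), array([0.3525, 0.257 ])] [np.float64(0.22296799602994782), np.float64(0.15210712546551175), np.float64(0.22385152445407372), np.float64(0.1511607910111191)] [0.4192 0.1398]
done [array([ 0.6724, -0.0795]), array([ 0.6656, -0.1781]), array([ 0.6066, -0.1697]), array([ 0.6147, -0.074 ])] [np.float64(0.09879585536463942), np.float64(0.05964718189514231), np.float64(0.09605799596817012), np.float64(0.05801781807718105)] [ 0.6398 -0.1253]
[[-0.0003  0.2666  0.9638]
 [-0.0008  0.9638 -0.2666]
 [-1.     -0.0008 -0.0001]]
```

```bash
python3 -m creep '{"hand":[-1,-1,-1,-1,-1,-1,-1,-1,-1,-1,-1,-1],"slide":[[-0.15,0,0],[-0.15,0,0],[-0.15,0,0],[-0.15,-0.02,0.03],[-0.15,-0.2,0.28],[-0.15,-0.2,0.28],[-0.15,-0.2,0.28],[-0.15,-0.2,0.28],[-0.15,-0.2,0.28],[-0.15,-0.2,0.28],[-0.15,-0.2,0.28],[-0.15,-0.2,0.28]],"spin":[0,0,0,7,14,21,28,35,42,49,56,63]}' 20
python3 -c "
from h import *
o,R=state();print(o['ee_pos'],o['qpos']);print(R.round(4))"
```

```text
time_s: 1.15
ee_pos: [0.365, 0.2596, 0.3634]
eef_rot: [0.352, 1.57, -1.026]
force: [0.2, 1.7, 1.5]
grip_width: 0.0938
[0.36498875 0.2595726  0.36341411] [ 5.36746259e-01 -6.02665741e-03  1.52873855e+00 -6.23422433e-04
  1.61887587e+00  3.43725896e-01]
[[ 3.000e-04  9.814e-01  1.918e-01]
 [-5.000e-04  1.918e-01 -9.814e-01]
 [-1.000e+00  2.000e-04  6.000e-04]]
```

```bash
python3 -m creep '{"hand":[-1,-1,-1,-1,-1,-1,-1,-1,-1,-1,-1,-1],"slide":[[0,0.2,0.4],[0,0.2,0.4],[0,0.2,0.4],[0,0.2,0.4],[0,0.2,0.4],[0,0.2,0.4],[0,0.2,0.4],[0,0.2,0.4],[0,0.2,0.4],[0,0.2,0.4],[0,0.2,0.4],[0,0.2,0.4]],"spin":[5,10,15.5,15.5,15.5,15.5,15.5,15.5,15.5,15.5,15.5,15.5]}'
python3 -c "
from h import *
im,c=snap('wrist','w1')
o,R=state();print(o['ee_pos'],o['qpos']);print(R.round(4))
snap('scene','s1')"
```

```text
time_s: 2.15
ee_pos: [0.6409, -0.0937, 0.3604]
eef_rot: [-1.54, 1.567, 3.099]
force: [0.6, 0.0, -1.2]
grip_width: 0.0937
[ 0.63995655 -0.09145884  0.36107724] [-1.98547032e-01  4.84921731e-01  9.34128054e-01 -1.30096809e-04
  1.72578895e+00 -1.26605255e-01]
[[-3.200e-03  9.974e-01 -7.190e-02]
 [ 5.000e-04 -7.190e-02 -9.974e-01]
 [-1.000e+00 -3.200e-03 -3.000e-04]]
```

View pics/w1.png

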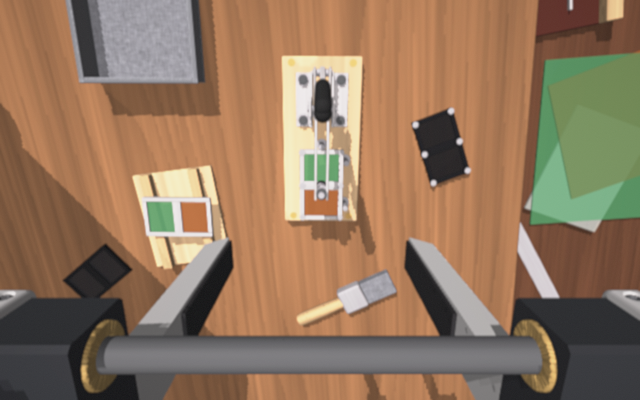

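View pics/s1.png

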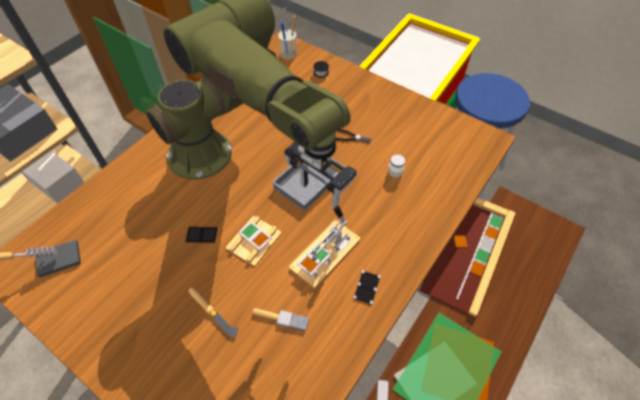

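```bash
python3 - <<'E'
from h import *
im,c=load('w1')
cv2.imwrite('pics/w1a.png',cv2.resize(im[45:135,270:380],None,fx=6,fy=6,interpolation=cv2.INTER_CUBIC))
cv2.imwrite('pics/w1b.png',cv2.resize(im[135:230,270:380],None,fx=6,fy=6,interpolation=cv2.INTER_CUBIC))
cv2.imwrite('pics/w1c.png',cv2.resize(im[160:275,125:240],None,fx=5,fy=5,interpolation=cv2.INTER_CUBIC))
E
```

```text
(no output)
```

View pics/w1a.png

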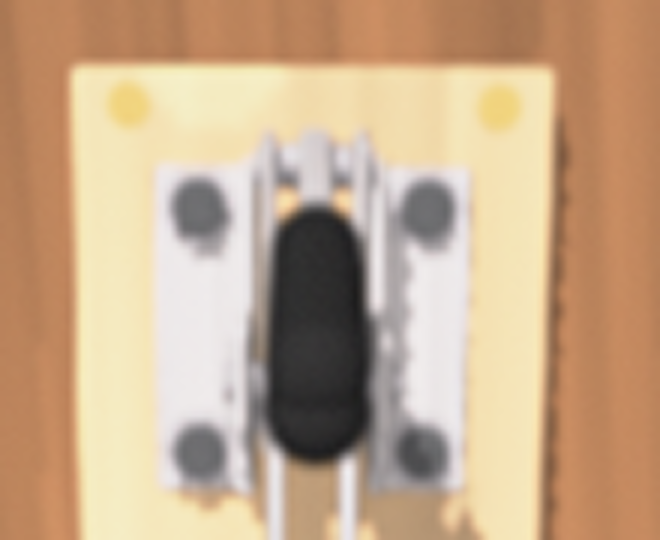

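View pics/w1b.png

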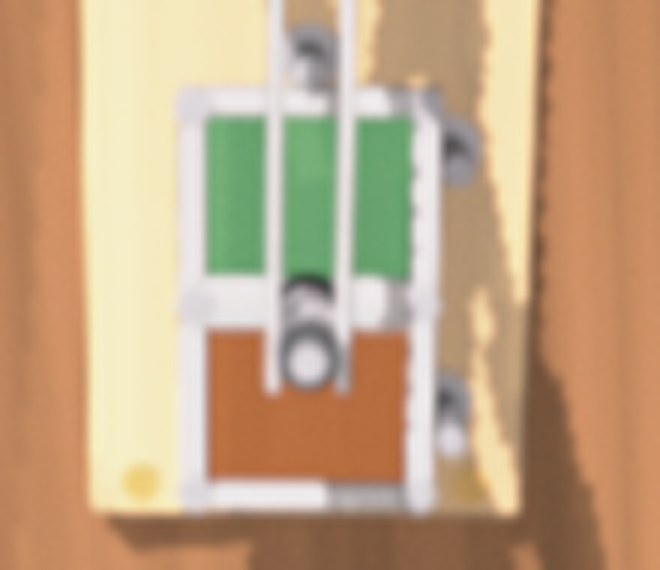

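View pics/w1c.png

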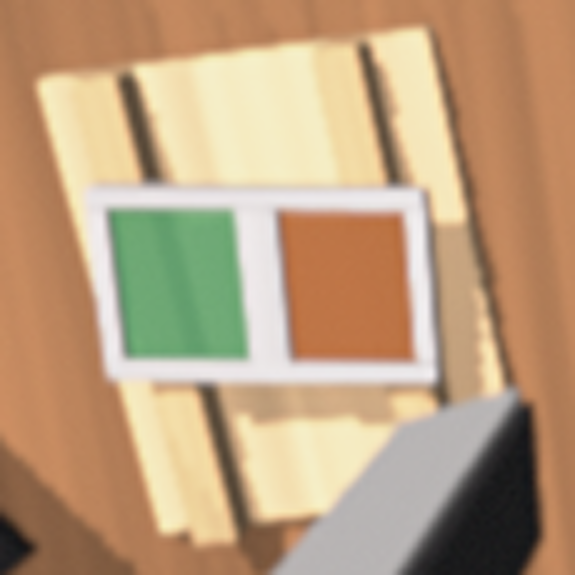

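```bash
python3 - <<'E'
from h import *
np.set_printoptions(precision=4,suppress=True)
im,c=load('w1')
f=lambda x,y,s,ox,oy:(x/s+ox,y/s+oy)
def q(name,P,z):
    b=[ray(c,p,z)[:2] for p in P]; print(name,np.array(b).tolist(),[round(float(np.linalg.norm(b[i]-b[i-1])),4) for i in range(len(b))],np.mean(b,0)); return np.array(b)
B=q("board",[f(72,68,6,270,45),f(555,68,6,270,45),f(518,515,6,270,135),f(92,512,6,270,135)],.015)
D=q("done",[f(180,90,6,270,135),f(437,92,6,270,135),f(432,507,6,270,135),f(180,508,6,270,135)],.048)
N=q("next",[f(88,190,5,125,160),f(424,190,5,125,160),f(437,382,5,125,160),f(108,380,5,125,160)],.030)
def ang(v): return np.degrees(np.arctan2(v[1],v[0]))
print("board ang",ang(B[3]-B[0]),ang(B[2]-B[1]),"done",ang(D[3]-D[0]),ang(D[2]-D[1]),"next",ang(N[1]-N[0]),ang(N[2]-N[3]))
# pin tops z .051
q("pins",[f(306,40,6,270,135),f(455,148,6,270,135),f(452,397,6,270,135)],.051)
q("grip",[f(318,330,6,270,45)],.19)
E
```

```text
board [[0.5997172498400728, 0.05138593132753786], [0.7083747483349823, 0.04342081537579584], [0.6897606891816899, -0.19009785596896447], [0.5813733493586989, -0.18155204304870967]] [0.2337, 0.1089, 0.2343, 0.1087] [ 0.6448 -0.0692]
done [[0.6152307017687694, -0.0723328928039237], [0.6731693829681337, -0.0769719481622204], [0.666633027230618, -0.17543273671117363], [0.6066145072254951, -0.17139875899822335]] [0.0994, 0.0581, 0.0987, 0.0602] [ 0.6404 -0.124 ]
next [[0.37816976495846916, -0.12758719584994224], [0.4764043484715297, -0.13462906921361495], [0.4710331349210587, -0.1942544874211884], [0.3719770790233359, -0.1865587185249671]] [0.0593, 0.0985, 0.0599, 0.0994] [ 0.4244 -0.1608]
board ang -94.50275850729737 -94.55748046383994 done -94.97075754331067 -93.79802865641682 next -4.100191990075846 -4.442445505992288
pins [[0.6444611447485111, -0.06292316192339605], [0.6763825759970975, -0.08949228224733248], [0.6726519465215077, -0.14777379386896108]] [0.0894, 0.0415, 0.0584] [ 0.6645 -0.1001]
grip [[0.6496329917378917, -0.011196428368199009]] [0.0] [ 0.6496 -0.0112]
```

```bash
python3 -m creep '{"hand":[-0.6,-0.6,-0.6,-0.6,-0.6,-0.6,-0.6,-0.6,-0.6,-0.6,-0.6,-0.6],"slide":[[0,0.0035,-0.08],[0,0.0035,-0.08],[0.1,0.0035,-0.08],[0.1,0.0035,-0.08],[0.1,0.0035,-0.08],[0.14,0.0035,-0.08],[0.18,0.0035,-0.08],[0.186,0.0035,-0.08],[0.186,0.0035,-0.08],[0.186,0.0035,-0.08],[0.186,0.0035,-0.08],[0.186,0.0035,-0.08]],"spin":[0.4,0.4,0.4,0.4,0.4,0.4,0.4,0.4,0.4,0.4,0.4,0.4]}' 20
python3 -c "
from h import *
im,c=snap('wrist','w2')
o,R=state();print(o['ee_pos'],o['grip_width']);print(R.round(4))
im,c=snap('scene','s2')
cv2.imwrite('pics/s2c.png',cv2.resize(im[100:300,220:420],None,fx=3,fy=3,interpolation=cv2.INTER_CUBIC))"
```

```text
time_s: 3.25
ee_pos: [0.649, -0.0095, 0.1802]
eef_rot: [1.579, 1.567, -0.068]
force: [-0.0, 0.1, -0.4]
grip_width: 0.075
[ 0.64879089 -0.00956129  0.1796295 ] 0.07521331286616977
[[ 3.100e-03  9.971e-01 -7.590e-02]
 [-2.000e-04 -7.590e-02 -9.971e-01]
 [-1.000e+00  3.100e-03 -0.000e+00]]
```

View pics/w2.png

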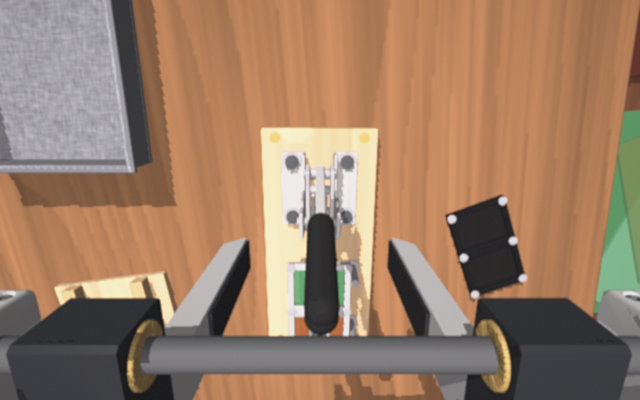

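View pics/s2c.png

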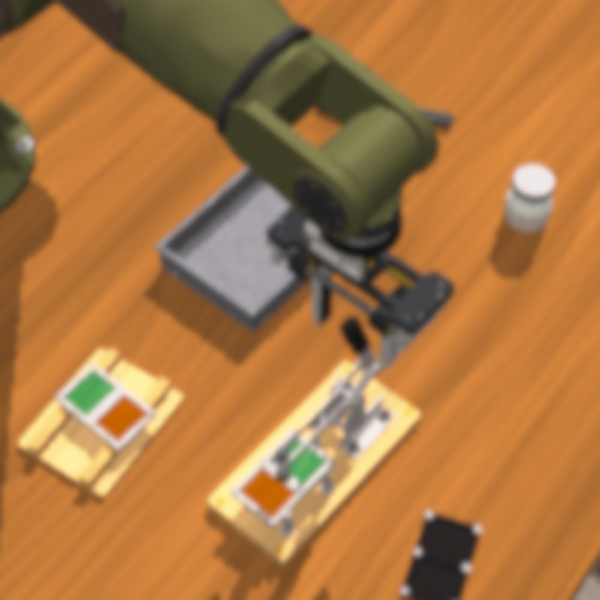

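```bash
python3 -m creep '{"hand":[1,1,1,1,1,1],"slide":[[0.004,0,0.001],[0.004,0,0.001],[0.004,0,0.001],[0.004,0,0.001],[0.004,0,0.001],[0.004,0,0.001]],"spin":[0,0,0,0,0,0]}' 20
python3 -c "
from h import *
o,R=state();print(o['ee_pos'],o['grip_width'],o['force']);print(R.round(4))"
```

```text
time_s: 3.85
ee_pos: [0.6481, -0.0106, 0.1735]
eef_rot: [2.296, 1.571, 0.65]
force: [-0.2, -0.4, -0.2]
grip_width: 0.0386
[ 0.64811442 -0.01064446  0.1734935 ] 0.03863108126631549 [-0.17115438 -0.41394535 -0.20373783]
[[ 1.000e-04  9.971e-01 -7.610e-02]
 [ 0.000e+00 -7.610e-02 -9.971e-01]
 [-1.000e+00  0.000e+00 -0.000e+00]]
```

```bash
python3 -m creep '{"hand":[1,1,1,1,1],"slide":[[0,0,0],[0,0,0],[0,0,0],[0,0,0],[0,0,0]],"spin":[0,0,0,0,0]}' 25
python3 -m creep '{"hand":[1,1,1,1,1,1,1,1,1,1,1,1],"slide":[[-0.001,0,-0.010],[-0.0005,0,-0.021],[0.0015,0,-0.034],[0.004,0,-0.043],[0.008,0,-0.052],[0.0125,0,-0.061],[0.018,0,-0.069],[0.024,0,-0.076],[0.031,0,-0.083],[0.039,0,-0.0885],[0.047,0,-0.094],[0.056,0,-0.098]],"spin":[0,0,0,0,0,0,0,0,0,0,0,0]}'
python3 -c "
from h import *
o,R=state();print(o['ee_pos'],o['grip_width'],o['force'])
im,c=snap('scene','s3')
cv2.imwrite('pics/s3c.png',cv2.resize(im[100:300,220:420],None,fx=3,fy=3,interpolation=cv2.INTER_CUBIC))"
```

```text
time_s: 4.27
ee_pos: [0.6491, -0.0108, 0.1736]
eef_rot: [1.57, 1.568, -0.077]
force: [7.6, -0.7, -3.8]
grip_width: 0.0157
time_s: 5.27
ee_pos: [0.6575, 0.0898, 0.1206]
eef_rot: [2.042, 1.563, 0.397]
force: [4.7, 15.5, 15.4]
grip_width: 0.016
[0.65752413 0.08984267 0.12060179] 0.01601372981542525 [ 4.74698121 15.47942311 15.38667369]
```

View pics/s3c.png

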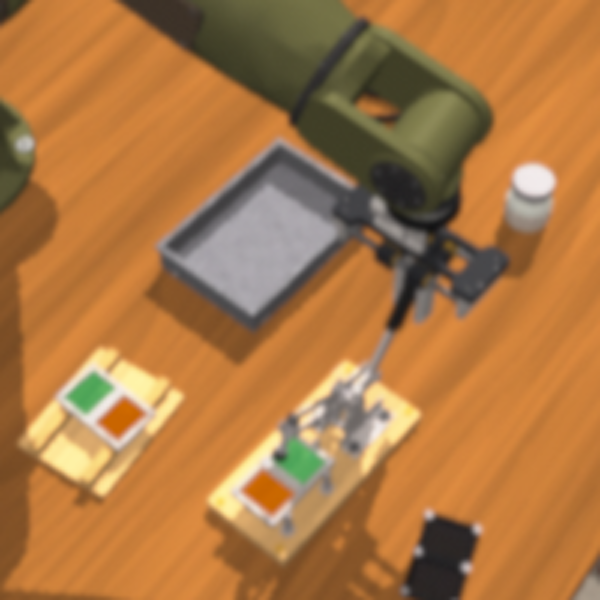

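```bash
python3 -m creep '{"hand":[1,1,1,1,1,1,1,1,1],"slide":[[0.01,0,-0.006],[0.02,0,-0.009],[0.03,0,-0.0105],[0.04,0,-0.011],[0.05,0,-0.0105],[0.06,0,-0.009],[0.07,0,-0.007],[0.076,0,-0.005],[0.078,0,-0.004]],"spin":[0,0,0,0,0,0,0,0,0]}'
python3 -c "
from h import *
o,R=state();print(o['ee_pos'],o['grip_width'],o['force'])
im,c=snap('scene','s4')
cv2.imwrite('pics/s4c.png',cv2.resize(im[100:300,220:420],None,fx=3,fy=3,interpolation=cv2.INTER_CUBIC))"
```

```text
time_s: 6.07
ee_pos: [0.657, 0.0937, 0.0393]
eef_rot: [2.356, 1.566, 0.711]
force: [11.2, 19.7, -0.9]
grip_width: 0.0156
[0.65696987 0.09366689 0.03934803] 0.015612801350276737 [11.18057735 19.73475718 -0.89163649]
```

View pics/s4c.png

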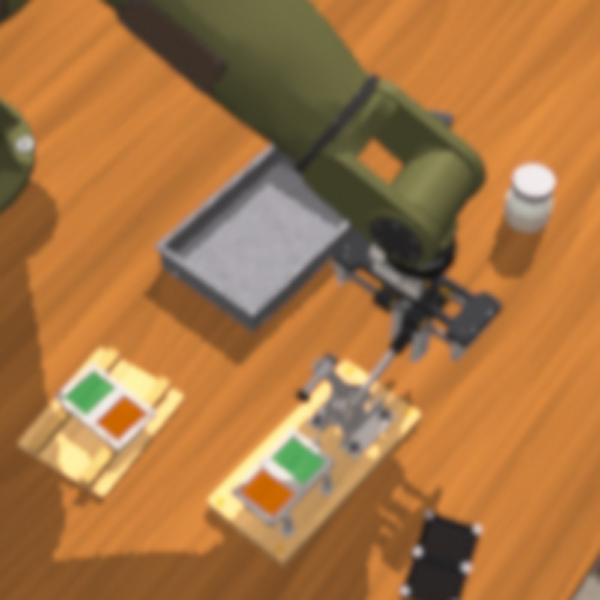

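```bash
python3 -m creep '{"hand":[-0.5,-0.5,-0.5,-0.8,-1,-1,-1,-1,-1,-1,-1,-1],"slide":[[0,0,0],[0,0,0],[0,0,0],[-0.04,0,0],[-0.08,0,0],[-0.12,0,0],[-0.16,0,0],[-0.2,0,0],[-0.2,0,0.03],[-0.2,0,0.07],[-0.2,0,0.11],[-0.2,0,0.11]],"spin":[0,0,0,0,0,0,0,0,0,0,0,0]}' 25
python3 -c "
from h import *
im,c=snap('wrist','w5')
o,R=state();print(o['ee_pos'],o['grip_width'],o['force'],R.round(4))
im,c=snap('scene','s5')
cv2.imwrite('pics/s5c.png',cv2.resize(im[100:300,220:420],None,fx=3,fy=3,interpolation=cv2.INTER_CUBIC))"
```

```text
time_s: 7.12
ee_pos: [0.6468, -0.0249, 0.2396]
eef_rot: [-0.102, 1.569, -1.754]
force: [-0.4, 0.9, -0.4]
grip_width: 0.0918
[ 0.64707307 -0.02210819  0.23954212] 0.0934070006011354 [-0.26489107 -0.77548598 -0.56574499] [[-2.000e-04  9.968e-01 -8.040e-02]
 [-4.000e-04 -8.040e-02 -9.968e-01]
 [-1.000e+00 -2.000e-04  4.000e-04]]
```

View pics/s5c.png

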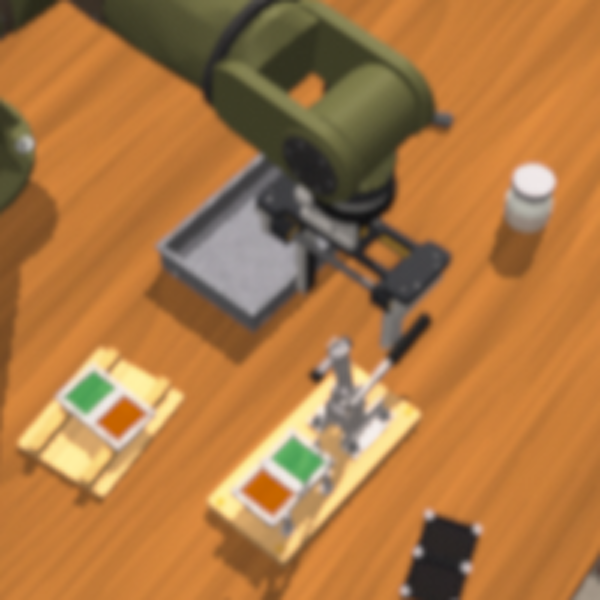

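View pics/w5.png

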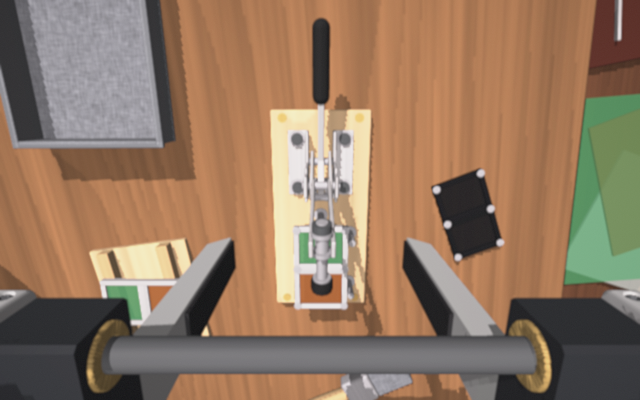

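```bash
python3 -m creep '{"hand":[-1,-1,-1,-1,-1,-1,-1,-1,-1],"slide":[[0,0.001,0.04],[0,0.001,0.08],[0,0.001,0.112],[0,0.001,0.112],[0.04,0.001,0.112],[0.08,0.001,0.112],[0.12,0.001,0.112],[0.12,0.001,0.112],[0.12,0.001,0.112]],"spin":[0,0,0,0,0,0,0,0,0]}' 25
python3 -c "
from h import *
o,R=state();print(o['ee_pos'],o['grip_width'],o['force'],R.round(4))
im,c=snap('wrist','w6')
im,c=snap('scene','s6')
cv2.imwrite('pics/s6c.png',cv2.resize(im[100:300,220:420],None,fx=3,fy=3,interpolation=cv2.INTER_CUBIC))"
```

```text
time_s: 7.97
ee_pos: [0.6396, -0.1292, 0.1188]
eef_rot: [-1.776, 1.568, 2.861]
force: [-0.2, 0.0, 0.9]
grip_width: 0.094
[ 0.63964229 -0.12919782  0.11882499] 0.09398765434365379 [-0.23817141  0.03667653  0.86255359] [[-3.100e-03  9.972e-01 -7.500e-02]
 [ 9.000e-04 -7.500e-02 -9.972e-01]
 [-1.000e+00 -3.100e-03 -6.000e-04]]
```

View pics/s6c.png

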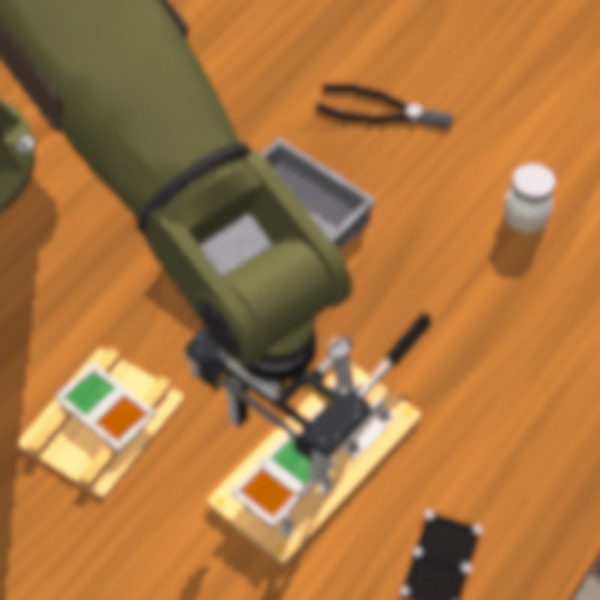

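View pics/w6.png

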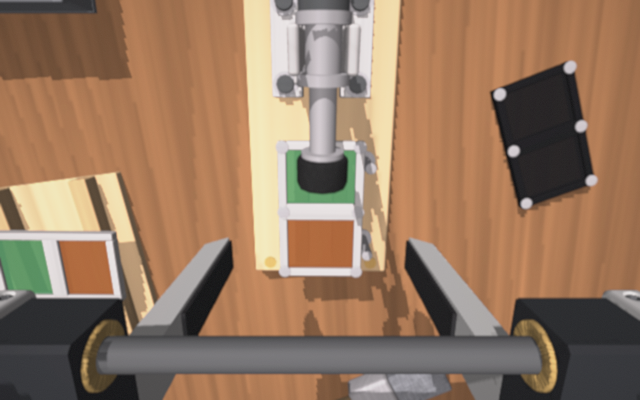

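```bash
python3 -m creep '{"hand":[-1,-1,-1,-1,-1,-1,-1],"slide":[[0.0,0,0.006],[0.015,0,0.006],[0.03,0,0.006],[0.045,0,0.006],[0.055,0,0.006],[0.06,0,0.006],[0.06,0,0.006]],"spin":[0,0,0,0,0,0,0]}' 25
python3 -c "
from h import *
o,R=state();print(o['ee_pos'],o['grip_width'],o['force'],R.round(4))
im,c=snap('wrist','w7')"
```

```text
time_s: 8.65
ee_pos: [0.6396, -0.1365, 0.0596]
eef_rot: [-2.229, 1.571, 2.407]
force: [-0.7, -0.3, 0.1]
grip_width: 0.0938
[ 0.63957678 -0.13652177  0.05956344] 0.09384374866142577 [-0.68558096 -0.28599447  0.11143578] [[-0.      0.9971 -0.0761]
 [ 0.     -0.0761 -0.9971]
 [-1.     -0.     -0.    ]]
```

View pics/w7.png

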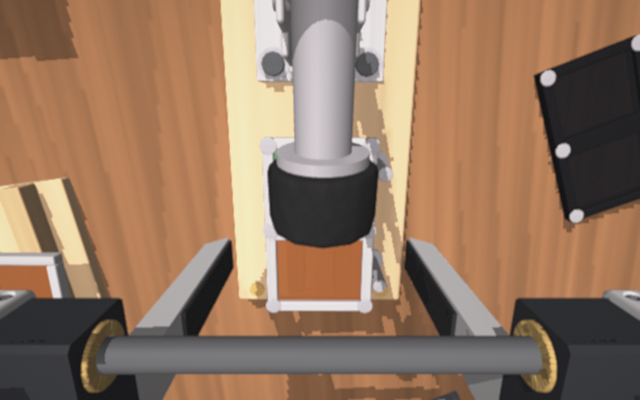

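```bash
python3 -m creep '{"hand":[-1,-1,-1,0,0.3,1,1,1,1,1],"slide":[[0.012,0,-0.001],[0.022,0,-0.002],[0.022,0,-0.002],[0.022,0,-0.002],[0.022,0,-0.002],[0.022,0,-0.002],[0.022,0,-0.002],[0.022,0,-0.002],[0.022,0,-0.002],[0.022,0,-0.002]],"spin":[0,0,0,0,0,0,0,0,0,0]}' 30
python3 -c "
from h import *
o,R=state();print(o['ee_pos'],o['grip_width'],o['force'],R.round(4))"
```

```text
time_s: 9.53
ee_pos: [0.6398, -0.1344, 0.0377]
eef_rot: [1.391, 1.57, -0.255]
force: [0.2, -1.1, 1.1]
grip_width: 0.0595
[ 0.6397843  -0.13437057  0.03770782] 0.0595397733576111 [ 0.19676569 -1.12856855  1.13098797] [[ 4.000e-04  9.971e-01 -7.600e-02]
 [-1.000e-04 -7.600e-02 -9.971e-01]
 [-1.000e+00  4.000e-04  1.000e-04]]
```

```bash
python3 -m creep '{"hand":[0,0,0,0,1,1,1,1,1],"slide":[[0,0,0],[0,0,0],[-0.0093,0,0],[-0.0093,0,0],[-0.0093,0,0],[-0.0093,0,0],[-0.0093,0,0],[-0.0093,0,0],[-0.0093,0,0]],"spin":[0,0,0,0,0,0,0,0,0]}' 40
python3 -c "
from h import *
o,R=state();print(o['ee_pos'],o['grip_width'],o['force'],R.round(4))"
```

```text
time_s: 10.28
ee_pos: [0.6395, -0.1343, 0.0465]
eef_rot: [-1.746, 1.57, 2.89]
force: [-0.0, -0.6, -1.0]
grip_width: 0.0595
[ 0.63953435 -0.13430787  0.04652399] 0.059528740382319346 [-0.02447788 -0.55881697 -1.02043758] [[-4.000e-04  9.971e-01 -7.600e-02]
 [ 1.000e-04 -7.600e-02 -9.971e-01]
 [-1.000e+00 -4.000e-04 -1.000e-04]]
```

```bash
python3 -m creep '{"hand":[1,1,1,1,1,1],"slide":[[-0.005,0,0.001],[-0.015,0,0.002],[-0.03,0,0.002],[-0.05,0,0.002],[-0.07,0,0.002],[-0.08,0,0.002]],"spin":[0,0,0,0,0,0]}' 40
python3 -c "
from h import *
im,c=snap('wrist','w8')
o,R=state();print(o['ee_pos'],o['grip_width'],o['force'],R.round(4))
im,c=snap('scene','s8')
cv2.imwrite('pics/s8c.png',cv2.resize(im[100:300,220:420],None,fx=3,fy=3,interpolation=cv2.INTER_CUBIC))"
```

```text
time_s: 10.78
ee_pos: [0.6404, -0.1367, 0.1304]
eef_rot: [1.379, 1.567, -0.268]
force: [0.6, 0.9, -1.6]
grip_width: 0.0594
[ 0.64079381 -0.13675482  0.13140599] 0.059466997507484826 [-0.6092368  -0.69615844 -0.01155117] [[ 0.0054  0.9971 -0.0761]
 [-0.0015 -0.076  -0.9971]
 [-1.      0.0055  0.001 ]]
```

View pics/s8c.png

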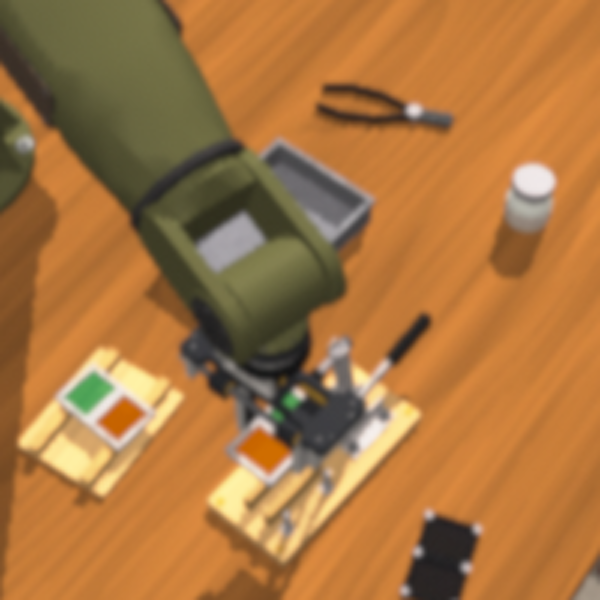

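View pics/w8.png

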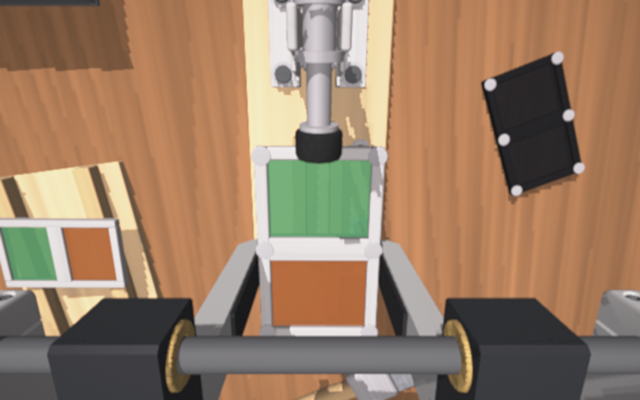

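```bash
python3 -m creep '{"hand":[1,1,1,1,1,1,1,1,1,1,1,1],"slide":[[0,-0.02,0],[0,-0.05,0],[0,-0.085,0],[0,-0.12,0],[0,-0.155,-0.01],[0,-0.185,-0.03],[0,-0.21,-0.06],[0,-0.23,-0.095],[0,-0.24,-0.13],[0,-0.241,-0.165],[0,-0.241,-0.2],[0,-0.241,-0.23]],"spin":[0,0,0,0,0,0,0,0,0,0,0,0]}' 40
python3 -m creep '{"hand":[1,1,1,1],"slide":[[0,0,-0.014],[0,0,-0.02],[0,0,-0.02],[0,0,-0.02]],"spin":[0,0,0,0]}' 40
python3 -c "
from h import *
im,c=snap('wrist','w9')
o,R=state();print(o['ee_pos'],o['grip_width'],o['force'],R.round(4))
im,c=snap('top','t9')
cv2.imwrite('pics/t9c.png',cv2.resize(im[130:330,220:420],None,fx=3,fy=3,interpolation=cv2.INTER_CUBIC))"
```

```text
time_s: 11.88
ee_pos: [0.4159, 0.1132, 0.1262]
eef_rot: [-1.487, 1.57, -3.134]
force: [0.3, 0.0, -1.3]
grip_width: 0.0592
time_s: 12.22
ee_pos: [0.4179, 0.1307, 0.1262]
eef_rot: [-1.095, 1.57, -2.742]
force: [0.3, 0.3, -1.2]
grip_width: 0.0593
[0.41801713 0.13037953 0.12637587] 0.05918265307633974 [-0.61149143 -0.43369213 -1.47147414] [[-7.000e-04  9.971e-01 -7.670e-02]
 [-3.000e-04 -7.670e-02 -9.971e-01]
 [-1.000e+00 -7.000e-04  3.000e-04]]
```

View pics/w9.png

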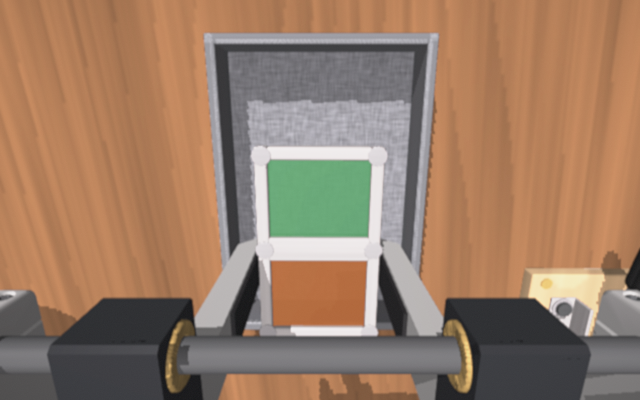

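View pics/t9c.png

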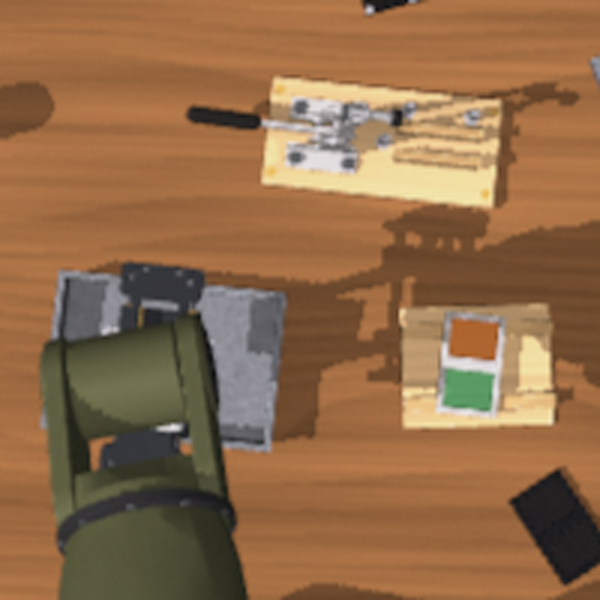

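```bash
python3 -m creep '{"hand":[1,1,1,1,1,1,1,1,1,1],"slide":[[0.03,0,0],[0.06,0,0],[0.085,0,0],[0.1,0,0],[0.106,0,0],[0.109,0,0],[0.111,0,0],[0.111,0,0],[0.111,0,0],[0.111,0,0]],"spin":[0,0,0,0,0,0,0,0,0,0]}' 40
python3 -c "
from h import *
o,R=state();print(o['ee_pos'],o['grip_width'],o['force'],R.round(4))"
```

```text
time_s: 13.15
ee_pos: [0.4187, 0.1313, 0.0165]
eef_rot: [1.875, 1.569, 0.228]
force: [0.6, 0.6, -1.4]
grip_width: 0.0595
[0.41867146 0.13132034 0.01650652] 0.05947377417849064 [ 0.56482663  0.59481278 -1.37858694] [[ 1.400e-03  9.971e-01 -7.600e-02]
 [ 3.000e-04 -7.600e-02 -9.971e-01]
 [-1.000e+00  1.400e-03 -4.000e-04]]
```

```bash
python3 -m creep '{"hand":[1,1,1],"slide":[[0.002,0,0],[0.003,0,0],[0.003,0,0]],"spin":[0,0,0]}' 40
python3 -c "
from h import *
o,R=state();print(o['ee_pos'],o['grip_width'],o['force'])"
```

```text
time_s: 13.4
ee_pos: [0.4188, 0.1314, 0.0141]
eef_rot: [1.826, 1.569, 0.179]
force: [-6.8, -3.3, 22.2]
grip_width: 0.0592
[0.41877595 0.13141483 0.01413889] 0.05920275250364231 [-6.80893951 -3.34136556 22.18494464]
```

```bash
python3 -m creep '{"hand":[0.2,-0.2,-0.5,-0.5,-0.5,-0.5,-0.5,-0.5,-0.5,-0.5],"slide":[[-0.0005,0,0],[-0.0005,0,0],[-0.0005,0,0],[-0.001,0,0],[-0.02,0,0],[-0.05,0,0],[-0.09,0,0],[-0.12,0,0],[-0.12,0,0],[-0.12,0,0]],"spin":[0,0,0,0,0,0,0,0,0,0]}' 40
python3 -c "
from h import *
im,c=snap('wrist','w10')
o,R=state();print(o['ee_pos'],o['qpos'],o['grip_width'],o['force'],R.round(4))"
```

```text
time_s: 14.23
ee_pos: [0.4188, 0.1314, 0.1339]
eef_rot: [1.877, 1.568, 0.23]
force: [-1.3, -0.1, -0.9]
grip_width: 0.0706
[0.4180371  0.13125941 0.13247803] [ 2.20618936e-01  1.43011025e-01  1.91582695e+00 -1.11664010e-05
  1.08240316e+00  2.96551674e-01] 0.07037131317940395 [-0.52482758 -0.71852099 -0.38112348] [[ 3.000e-04  9.971e-01 -7.590e-02]
 [ 1.000e-04 -7.590e-02 -9.971e-01]
 [-1.000e+00  3.000e-04 -1.000e-04]]
```

View pics/w10.png

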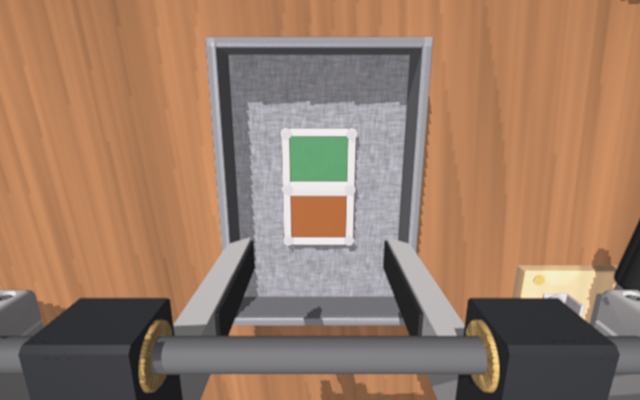

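```bash
python3 -m creep '{"hand":[-0.8,-0.8,-0.8,-0.8,-0.8,-0.8,-0.8,-0.8,-0.8,-0.8,-0.8,-0.8],"slide":[[-0.03,0,0.01],[-0.06,0.003,0.03],[-0.07,0.006,0.06],[-0.07,0.01,0.1],[-0.07,0.014,0.14],[-0.07,0.018,0.18],[-0.07,0.022,0.22],[-0.07,0.026,0.26],[-0.07,0.028,0.29],[-0.07,0.028,0.29],[-0.07,0.028,0.29],[-0.07,0.028,0.29]],"spin":[7,14,21,28,35,42,49,56,63,70,77,84]}' 40
python3 -m creep '{"hand":[-0.8,-0.8,-0.8],"slide":[[0,0,0],[0,0,0],[0,0,0]],"spin":[6,6,6]}' 40
python3 -c "
from h import *
im,c=snap('wrist','w11')
o,R=state();print(o['ee_pos'],o['qpos'],o['grip_width'],o['force'],R.round(4))"
```

```text
time_s: 15.28
ee_pos: [0.4234, -0.1604, 0.2007]
eef_rot: [-0.482, 1.567, 2.681]
force: [0.7, 0.5, 0.1]
grip_width: 0.0846
time_s: 15.53
ee_pos: [0.4237, -0.1599, 0.2014]
eef_rot: [-0.38, 1.568, 2.689]
force: [-0.2, -0.1, 0.2]
grip_width: 0.0845
[ 0.42382065 -0.15985556  0.20170742] [-4.41572798e-01  9.41324260e-02  1.79566330e+00  9.99460263e-06
  1.25364123e+00  1.20133278e+00] 0.08488154206990826 [ 0.73030981 -0.49381166  0.36826892] [[-1.700e-03 -7.210e-02 -9.974e-01]
 [ 8.000e-04 -9.974e-01  7.200e-02]
 [-1.000e+00 -7.000e-04  1.700e-03]]
```

View pics/w11.png

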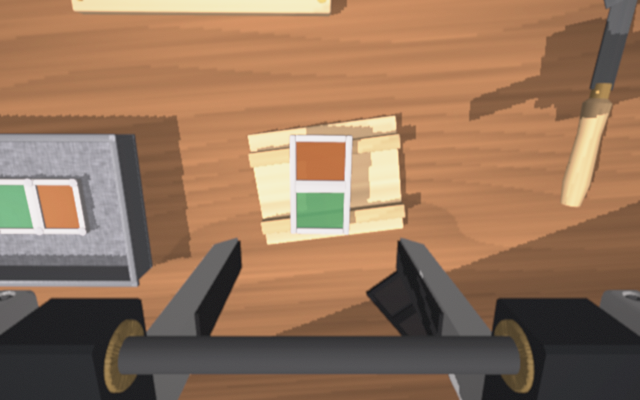

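```bash
python3 - <<'E'
from h import *
np.set_printoptions(precision=4,suppress=True)
im,c=load('w11')
roi=im[125:245,280:365]
# white frame + panes: low-saturation bright OR green/amber saturated: take fill of frame
hsv=cv2.cvtColor(roi,cv2.COLOR_BGR2HSV)
m=((hsv[...,1]<40)&(hsv[...,2]>170)).astype(np.uint8)
cs,_=cv2.findContours(m,cv2.RETR_EXTERNAL,cv2.CHAIN_APPROX_NONE)
k=max(cs,key=cv2.contourArea); k=k+np.array([280,125])
W=np.array([ray(c,p[0],.030)[:2] for p in k],np.float32)
(r)=cv2.minAreaRect(W*1000); print(r, cv2.boxPoints(r))
cv2.imwrite('pics/w11c.png',cv2.resize(roi,None,fx=5,fy=5,interpolation=cv2.INTER_CUBIC))
E
```

```text
((423.2635498046875, -160.3057861328125), (60.68095397949219, 100.44221496582031), 85.22743225097656) [[ 370.6922 -186.3626]
 [ 470.7862 -194.7195]
 [ 475.8349 -134.2489]
 [ 375.7409 -125.8921]]
```

View pics/w11c.png

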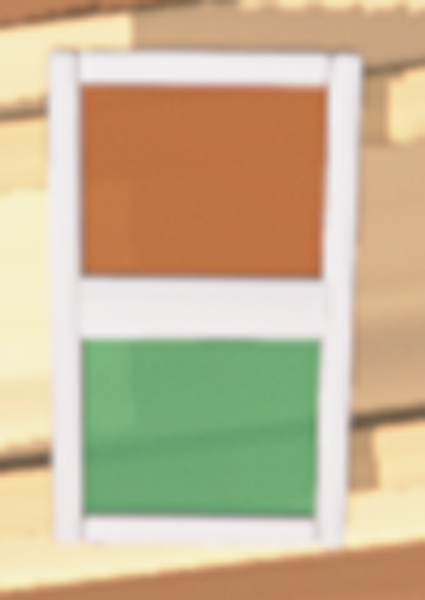

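```bash
python3 -m creep '{"hand":[-0.8,-0.8,-0.8,-0.8,-0.8,-0.8,-0.8,-0.8,-0.8,-0.8],"slide":[[0.03,0,0.0105],[0.06,0,0.0105],[0.09,0,0.0105],[0.12,0,0.0105],[0.14,0,0.0105],[0.16,0,0.0105],[0.17,0,0.0105],[0.175,0,0.0105],[0.176,0,0.0105],[0.176,0,0.0105]],"spin":[0.6,0.6,0.6,0.6,0.6,0.6,0.6,0.6,0.6,0.6]}' 40
python3 -c "
from h import *
o,R=state();print(o['ee_pos'],o['grip_width'],o['force'],R.round(4))"
```

```text
time_s: 16.42
ee_pos: [0.4139, -0.1594, 0.0272]
eef_rot: [2.775, 1.57, -0.452]
force: [-0.3, 0.9, -0.1]
grip_width: 0.0845
[ 0.41393965 -0.15935604  0.02723356] 0.08447077967892205 [-0.32648562  0.93807738 -0.08707693] [[ 5.000e-04 -8.550e-02 -9.963e-01]
 [-3.000e-04 -9.963e-01  8.550e-02]
 [-1.000e+00  2.000e-04 -6.000e-04]]
```

```bash
python3 -m creep '{"hand":[-0.2,0.2,1,1,1,1,1,1],"slide":[[0.001,0,0],[0.001,0,0],[0.001,0,0],[0.001,0,0],[0.001,0,0],[0.001,0,0],[0.001,0,0],[0.001,0,0]],"spin":[0,0,0,0,0,0,0,0]}' 40
python3 -c "
from h import *
o,R=state();print(o['ee_pos'],o['grip_width'],o['force'],R.round(4))"
```

```text
time_s: 17.08
ee_pos: [0.4138, -0.1594, 0.0261]
eef_rot: [2.685, 1.57, -0.543]
force: [-1.8, -0.0, 6.3]
grip_width: 0.0594
[ 0.41382015 -0.159368    0.0261333 ] 0.05937324566690829 [-1.80042339 -0.0316848   6.28517831] [[ 5.000e-04 -8.640e-02 -9.963e-01]
 [-3.000e-04 -9.963e-01  8.640e-02]
 [-1.000e+00  3.000e-04 -5.000e-04]]
```

```bash
python3 -m creep '{"hand":[1,1,1,1,1,1,1,1,1,1,1,1],"slide":[[-0.008,0,0],[-0.02,0,0],[-0.04,0,0],[-0.06,0,0],[-0.08,0,0],[-0.095,0,0],[-0.1,0,0],[-0.1,0,0],[-0.1,0,0],[-0.1,0,0],[-0.1,0,0],[-0.1,0,0]],"spin":[0,0,-6,-13,-20,-27,-34,-41,-48,-55,-62,-69]}' 40
python3 -c "
from h import *
o,R=state();print(o['ee_pos'],o['grip_width'],o['force'],R.round(4));print(np.degrees(np.arctan2(R[1,1],R[0,1])))"
```

```text
time_s: 18.08
ee_pos: [0.4135, -0.1591, 0.1261]
eef_rot: [-2.062, 1.571, 2.204]
force: [1.3, -0.2, -1.5]
grip_width: 0.0597
[ 0.41346447 -0.15913821  0.12610544] 0.0596714295987986 [ 1.28315747 -0.24679199 -1.52495121] [[-1.000e-04  9.017e-01 -4.323e-01]
 [ 1.000e-04 -4.323e-01 -9.017e-01]
 [-1.000e+00 -1.000e-04 -1.000e-04]]
-25.611319132360006
```

```bash
python3 -m creep '{"hand":[1,1,1,1,1,1,1,1,1,1,1],"slide":[[0,0.02,-0.012],[0,0.045,-0.027],[0,0.07,-0.042],[0,0.095,-0.0575],[0,0.12,-0.0725],[0,0.145,-0.088],[0,0.165,-0.1],[0,0.18,-0.109],[0,0.188,-0.114],[0,0.1906,-0.1152],[0,0.1906,-0.1152]],"spin":[-7,-14,-21.5,-21.5,-21.5,-21.5,-21.5,-21.5,-21.5,-21.5,-21.5]}' 40
python3 -c "
from h import *
im,c=snap('wrist','w12')
o,R=state();print(o['ee_pos'],o['grip_width'],o['force'],R.round(4));print(np.degrees(np.arctan2(R[1,1],R[0,1])))"
```

```text
time_s: 19.0
ee_pos: [0.6354, -0.1389, 0.1255]
eef_rot: [-1.738, 1.57, 2.897]
force: [-0.4, 0.2, -1.6]
grip_width: 0.0592
[ 0.63497248 -0.13909362  0.12567322] 0.05955644124955918 [ 0.11887046 -0.32859879 -0.34384898] [[-6.00e-04  9.97e-01 -7.76e-02]
 [ 1.00e-04 -7.76e-02 -9.97e-01]
 [-1.00e+00 -7.00e-04 -1.00e-04]]
-4.453426057886855
```

View pics/w12.png

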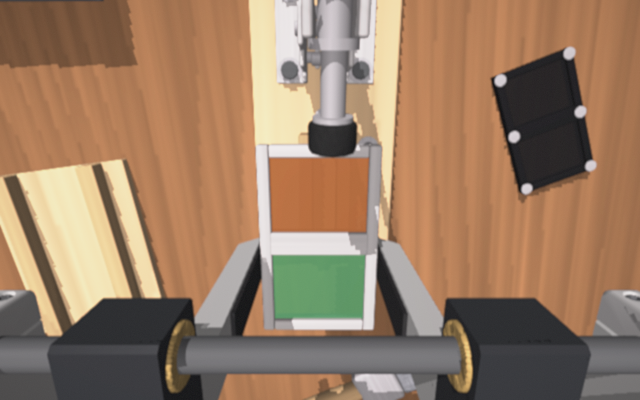

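```bash
python3 -m creep '{"hand":[1,1,1,1,1,1,1,1,1],"slide":[[0.02,0,0],[0.04,0,0],[0.055,0,0],[0.067,0,0],[0.074,0,0],[0.077,0,0],[0.079,0,0],[0.08,0,0],[0.08,0,0]],"spin":[0,0,0,0,0,0,0,0,0]}' 40
python3 -c "
from h import *
o,R=state();print(o['ee_pos'],o['grip_width'],o['force'],R.round(4))
snap('wrist','w13')"
```

```text
time_s: 19.8
ee_pos: [0.6356, -0.1392, 0.0463]
eef_rot: [1.383, 1.57, -0.266]
force: [0.4, 0.3, -1.1]
grip_width: 0.0592
[ 0.63564657 -0.13916822  0.046343  ] 0.05917754977536293 [ 0.36873286  0.30171811 -1.14220643] [[ 8.00e-04  9.97e-01 -7.77e-02]
 [-2.00e-04 -7.77e-02 -9.97e-01]
 [-1.00e+00  8.00e-04  2.00e-04]]
```

View pics/w13.png

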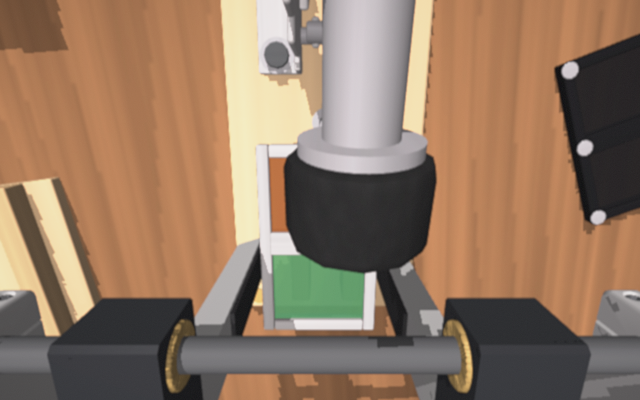

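```bash
python3 -m creep '{"hand":[1,1,1],"slide":[[0.0015,0,0],[0.0025,0,0],[0.0025,0,0]],"spin":[0,0,0]}' 30
python3 -m creep '{"hand":[1,1,1,1,1],"slide":[[0,0.0015,0],[0,0.003,0],[0,0.004,0],[0,0.0045,0],[0,0.0045,0]],"spin":[0,0,0,0,0]}' 30
python3 -c "
from h import *
o,R=state();print(o['ee_pos'],o['grip_width'],o['force'],R.round(4))"
```

```text
time_s: 20.1
ee_pos: [0.6357, -0.1391, 0.0442]
eef_rot: [1.366, 1.57, -0.283]
force: [-2.0, 0.9, 6.2]
grip_width: 0.0596
time_s: 20.52
ee_pos: [0.6398, -0.1395, 0.0442]
eef_rot: [-0.632, 1.57, -2.28]
force: [-5.7, 0.5, 7.5]
grip_width: 0.0596
[ 0.63982983 -0.13954398  0.04418039] 0.05962396299389679 [-5.65822054  0.45808587  7.46428173] [[-2.00e-04  9.97e-01 -7.76e-02]
 [-2.00e-04 -7.76e-02 -9.97e-01]
 [-1.00e+00 -2.00e-04  2.00e-04]]
```

```bash
python3 -m creep '{"hand":[1,1,1],"slide":[[0,0.0008,0],[0,0.0015,0],[0,0.0015,0]],"spin":[0,0,0]}' 30
python3 -m creep '{"hand":[1,1,1,1,1],"slide":[[0,0,-0.002],[0,0,-0.004],[0,0,-0.005],[0,0,-0.0055],[0,0,-0.0055]],"spin":[0,0,0,0,0]}' 30
python3 -c "
from h import *
o,R=state();print(o['ee_pos'],o['grip_width'],o['force'],o['moment'],R.round(4))"
```

```text
time_s: 20.77
ee_pos: [0.6401, -0.1396, 0.0442]
eef_rot: [-1.586, 1.567, 3.049]
force: [-17.3, 0.7, 15.4]
grip_width: 0.0597
time_s: 21.18
ee_pos: [0.6403, -0.1364, 0.0442]
eef_rot: [-0.787, 1.566, -2.437]
force: [-17.4, -12.8, 11.8]
grip_width: 0.0595
[ 0.64029236 -0.13636712  0.04419852] 0.059496682872136726 [-17.39793331 -12.8049155   11.75398087] [-2.37519734  3.31929669 -0.03551323] [[-0.0033  0.9969 -0.0786]
 [-0.0028 -0.0786 -0.9969]
 [-1.     -0.0031  0.0031]]
```

```bash
python3 -m creep '{"hand":[1,1,1,1],"slide":[[0,-0.0012,-0.001],[0,-0.0012,-0.002],[0,-0.0012,-0.002],[0,-0.0012,-0.002]],"spin":[0,0,0,0]}' 30
python3 -c "
from h import *
o,R=state();print(o['ee_pos'],o['grip_width'],o['force'],o['moment'],R.round(4))
im,c=snap('top','t14')
cv2.imwrite('pics/t14c.png',cv2.resize(im[140:215,295:400],None,fx=7,fy=7,interpolation=cv2.INTER_CUBIC))"
```

```text
time_s: 21.52
ee_pos: [0.6403, -0.1341, 0.0442]
eef_rot: [-0.106, 1.568, -1.755]
force: [-9.8, -10.6, 6.4]
grip_width: 0.0593
[ 0.6403004  -0.13410256  0.04418109] 0.059337449820542267 [ -9.77293908 -10.63952766   6.35959108] [-2.2820358   1.59849407  0.03543874] [[-5.000e-04  9.969e-01 -7.850e-02]
 [-2.900e-03 -7.850e-02 -9.969e-01]
 [-1.000e+00 -3.000e-04  2.900e-03]]
```

View pics/t14c.png

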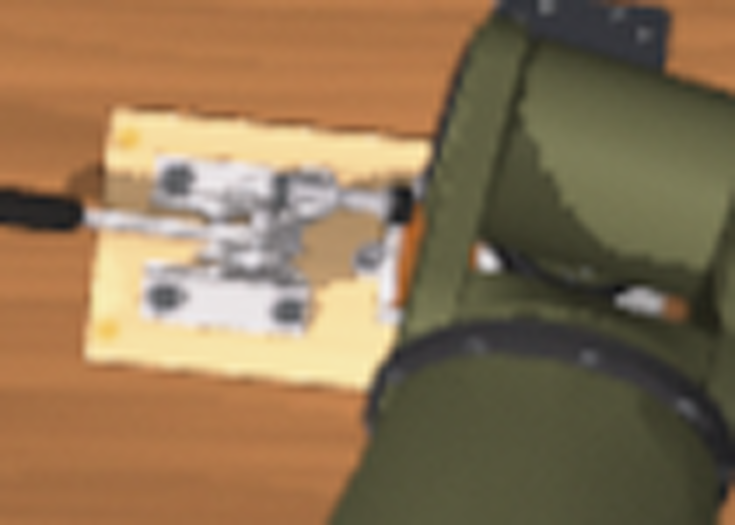

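```bash
python3 -m creep '{"hand":[1,1,1,1],"slide":[[0,0,-0.001],[0,0,-0.0015],[0,0,-0.0015],[0,0,-0.0015]],"spin":[0,0,0,0]}' 30
python3 -c "
from h import *
o,R=state();print(o['ee_pos'],o['grip_width'],o['force'],o['moment'],R.round(4))"
```

```text
time_s: 21.9
ee_pos: [0.6403, -0.1339, 0.0442]
eef_rot: [-0.029, 1.566, -1.679]
force: [-8.5, -18.9, 5.7]
grip_width: 0.06
[ 0.64031867 -0.13385916  0.04418675] 0.0599830000642857 [ -8.47053413 -18.90961966   5.71775674] [-3.70467146  1.69251355 -0.02497661] [[-5.000e-04  9.969e-01 -7.890e-02]
 [-4.500e-03 -7.890e-02 -9.969e-01]
 [-1.000e+00 -1.000e-04  4.500e-03]]
```

```bash
python3 -m creep '{"hand":[1,1,-0.4,-0.4,-0.4,-0.4,-0.4,-0.4,-0.4,-0.4,-0.4],"slide":[[0,-0.0003,0.0015],[0,-0.0007,0.0025],[0,-0.0007,0.0025],[0,-0.0007,0.0025],[0,-0.0007,0.0025],[0,0.001,0.0025],[0,0.002,0.0025],[0,0.003,0.0025],[0,0.0035,0.0025],[0,0.004,0.0025],[0,0.0045,0.0025]],"spin":[0,0,0,0,0,0,0,0,0,0,0]}' 30
python3 -c "
from h import *
o,R=state();print(o['ee_pos'],o['grip_width'],o['force'],o['moment'],R.round(4))"
```

```text
time_s: 22.82
ee_pos: [0.6435, -0.133, 0.0429]
eef_rot: [-1.666, 1.566, 2.968]
force: [-16.3, 1.1, 8.7]
grip_width: 0.066
[ 0.64354292 -0.13300183  0.04290117] 0.06595761596792002 [-16.26163457   1.08211626   8.70111105] [0.2102747  3.51746697 0.02088256] [[-5.20e-03  9.97e-01 -7.76e-02]
 [ 9.00e-04 -7.76e-02 -9.97e-01]
 [-1.00e+00 -5.20e-03 -5.00e-04]]
```

```bash
python3 -m creep '{"hand":[-0.4,-0.4,-0.6,-0.8,-0.8,-0.8,-0.8,-0.8,-0.8],"slide":[[0,-0.003,0],[0,-0.0045,0.001],[0,-0.0045,0.002],[0,-0.0045,0.003],[-0.02,-0.0045,0.004],[-0.04,-0.0045,0.004],[-0.06,-0.0045,0.004],[-0.08,-0.0045,0.004],[-0.08,-0.0045,0.004]],"spin":[0,0,0,0,0,0,0,0,0]}' 30
python3 -c "
from h import *
o,R=state();print(o['ee_pos'],o['grip_width'],o['force'],o['moment'],R.round(4))
im,c=snap('wrist','w15')
im,c=snap('scene','s15')
cv2.imwrite('pics/s15c.png',cv2.resize(im[200:300,260:380],None,fx=5,fy=5,interpolation=cv2.INTER_CUBIC))"
```

```text
time_s: 23.57
ee_pos: [0.6421, -0.1375, 0.1277]
eef_rot: [1.392, 1.564, -0.257]
force: [0.1, -0.2, 0.7]
grip_width: 0.0846
[ 0.64208808 -0.13746102  0.12769365] 0.08463332964051726 [ 0.07637144 -0.17782756  0.69490349] [-0.02874372  0.03242579 -0.03327399] [[ 0.0062  0.997  -0.0778]
 [-0.0016 -0.0777 -0.997 ]
 [-1.      0.0063  0.0011]]
```

View pics/w15.png

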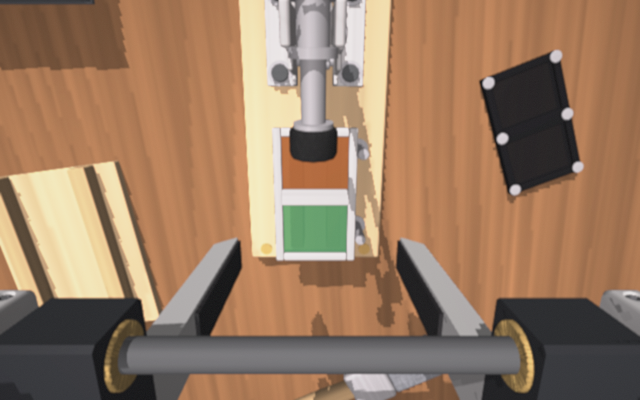

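View pics/s15c.png

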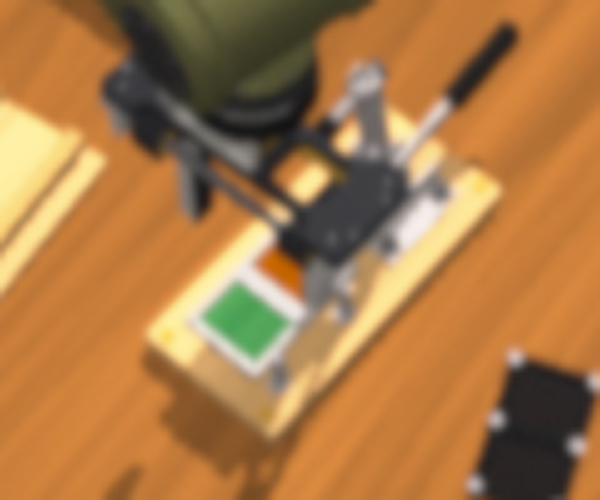

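```bash
python3 -m creep '{"hand":[1,1,1,1,1,1,1,1,1,1,1,1],"slide":[[0,-0.003,0.03],[0,-0.003,0.06],[0,-0.003,0.06],[0,-0.003,0.06],[0,-0.003,0.06],[0,-0.003,0.06],[0,-0.003,0.06],[0.03,-0.003,0.06],[0.06,-0.003,0.06],[0.078,-0.003,0.06],[0.084,-0.003,0.06],[0.084,-0.003,0.06]],"spin":[0,0,0,0,0,0,0,0,0,0,0,0]}' 10
python3 -c "
from h import *
o,R=state();print(o['ee_pos'],o['grip_width'],o['force'],o['moment'],R.round(4))
snap('wrist','w16')"
```

```text
time_s: 24.67
ee_pos: [0.6322, -0.1958, 0.0378]
eef_rot: [-1.865, 1.568, 2.77]
force: [-0.3, -0.0, 0.2]
grip_width: 0.0079
[ 0.63220917 -0.19575197  0.03783661] 0.007932737570291257 [-0.28865976 -0.03464083  0.22953377] [-0.12191614  0.03974756 -0.04634202] [[-2.40e-03  9.97e-01 -7.70e-02]
 [ 9.00e-04 -7.70e-02 -9.97e-01]
 [-1.00e+00 -2.50e-03 -7.00e-04]]
```

View pics/w16.png

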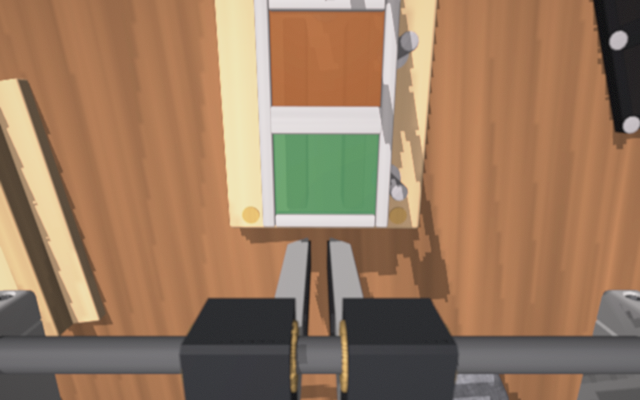

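```bash
python3 -m creep '{"hand":[1,1,1,1,1,1],"slide":[[0,0.0015,-0.006],[0,0.0015,-0.01],[0,0.0015,-0.012],[0,0.0015,-0.0135],[0,0.0015,-0.015],[0,0.0015,-0.015]],"spin":[0,0,0,0,0,0]}' 10
python3 -c "
from h import *
o,R=state();print(o['ee_pos'],o['grip_width'],o['force'],o['moment'])"
```

```text
time_s: 25.22
ee_pos: [0.6358, -0.1832, 0.0405]
eef_rot: [0.676, 1.567, -0.973]
force: [-0.7, -8.7, 3.2]
grip_width: 0.0006
[ 0.6358413  -0.18315681  0.04048453] 0.0005749639278597373 [-0.68651211 -8.73989508  3.18079986] [-1.74161377  0.18923408 -0.03743722]
```

```bash
python3 -m creep '{"hand":[1,1,1,1],"slide":[[0,0,-0.001],[0,0,-0.002],[0,0,-0.002],[0,0,-0.002]],"spin":[0,0,0,0]}' 10
python3 -c "
from h import *
o,R=state();print(o['ee_pos'],o['grip_width'],o['force'],o['moment'])"
```

```text
time_s: 25.55
ee_pos: [0.6358, -0.1829, 0.0405]
eef_rot: [0.511, 1.566, -1.139]
force: [-1.0, -18.9, 1.1]
grip_width: 0.0004
[ 0.63582425 -0.1828843   0.0405206 ] 0.00039217867984762684 [ -0.99981825 -18.94863464   1.10167967] [-3.57860163  0.24799423 -0.04274845]
```

```bash
python3 -m creep '{"hand":[1,1,0,-0.5,-0.6,-0.6,-0.6,-0.6,-0.6],"slide":[[0,0,0.006],[0,0,0.012],[-0.03,0,0.02],[-0.06,0,0.02],[-0.09,0,0.01],[-0.12,0,0],[-0.15,0,-0.01],[-0.16,0,-0.01],[-0.16,0,-0.01]],"spin":[0,0,0,0,0,0,0,0,0]}' 20
python3 -c "
from h import *
im,c=snap('wrist','w17')
o,R=state();print(o['ee_pos'],o['grip_width'],o['force'],R.round(4))
cv2.imwrite('pics/w17c.png',cv2.resize(im[60:260,230:420],None,fx=3,fy=3,interpolation=cv2.INTER_CUBIC))"
```

```text
time_s: 26.3
ee_pos: [0.6373, -0.1697, 0.2023]
eef_rot: [1.367, 1.566, -0.281]
force: [0.8, -0.5, 0.2]
grip_width: 0.0435
[ 0.63652834 -0.16986553  0.19959298] 0.04780549055980751 [ 0.3553819  -0.49507069 -0.13087419] [[ 1.30e-03  9.97e-01 -7.73e-02]
 [-4.00e-04 -7.73e-02 -9.97e-01]
 [-1.00e+00  1.40e-03  3.00e-04]]
```

View pics/w17c.png

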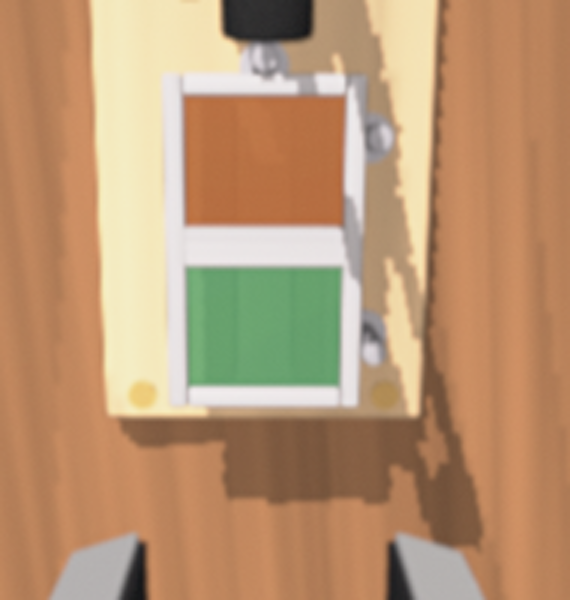

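```bash
python3 - <<'E'
from h import *
np.set_printoptions(precision=4,suppress=True)
im,c=load('w17')
P=[(x/3+230,y/3+60) for x,y in [(164,75),(365,75),(357,405),(170,405)]]
W=[ray(c,p,.048)[:2] for p in P]
O=np.array([.6484,-.0208]);a=np.radians(-94.5);jx=np.array([np.cos(a),np.sin(a)]);jy=np.array([-jx[1],jx[0]])
J=np.array([[(w-O)@jx,(w-O)@jy] for w in W])*1000;print(J,J.mean(0))
for p,z in [((265,58),.051),((378,137),.051),((373,345),.051)]:
    w=ray(c,(p[0]/3+230,p[1]/3+60),z)[:2]-O; print(w@jx*1000,w@jy*1000)
E
```

```text
[[ 54.2353 -29.0527]
 [ 54.0989  29.2331]
 [152.8485  29.4153]
 [152.9055 -29.5024]] [103.522    0.0233]
49.69674007294548 0.2027161523739141
71.41344839887367 33.21920357073423
133.05156085311478 33.57330535574451
```

```bash
python3 -m creep '{"hand":[-0.6,-0.6,-0.6,-0.6,-0.6,-0.6,-0.6,-0.6,-0.6,-0.6,-0.6,-0.6],"slide":[[-0.04,0,0],[-0.04,0,-0.04],[-0.04,0,-0.08],[-0.04,0,-0.12],[-0.04,0,-0.16],[-0.04,0,-0.2],[-0.04,0,-0.24],[-0.04,0,-0.2575],[-0.02,0,-0.2575],[0.02,0,-0.2575],[0.05,0,-0.2575],[0.05,0,-0.2575]],"spin":[0,0,0,0,0,0,0,0,0,0,0,0]}' 20
python3 -c "
from h import *
im,c=snap('wrist','w18')
o,R=state();print(o['ee_pos'],o['grip_width'],o['force'],R.round(4))
O=np.array([.6484,-.0208]);a=np.radians(-94.5);jx=np.array([np.cos(a),np.sin(a)]);d=o['ee_pos'][:2]-O;print(d@jx, d@[-jx[1],jx[0]])"
```

```text
time_s: 27.35
ee_pos: [0.653, 0.0863, 0.14]
eef_rot: [-1.413, 1.557, -3.062]
force: [-0.3, -0.7, -1.4]
grip_width: 0.0754
[0.65446817 0.08636582 0.14442391] 0.07498326728724981 [-0.17197417 -0.61501999  1.21499009] [[-8.600e-03  9.969e-01 -7.810e-02]
 [-6.000e-04 -7.810e-02 -9.969e-01]
 [-1.000e+00 -8.500e-03  1.300e-03]]
-0.10731156999900432 -0.0023586716173951945
```

View pics/w18.png

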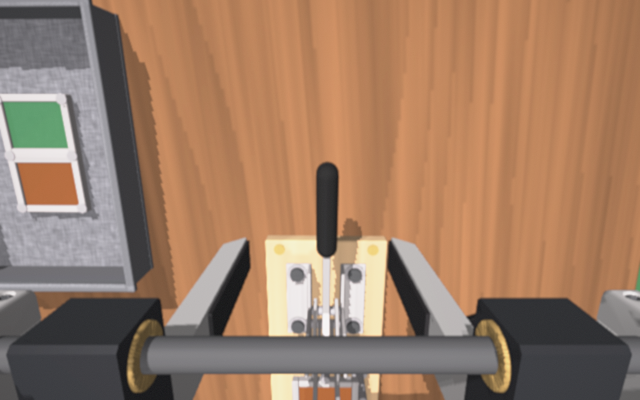

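```bash
python3 -c "
from h import *
im,c=load('w18')
O=np.array([.6484,-.0208]);a=np.radians(-94.5);jx=np.array([np.cos(a),np.sin(a)]);jy=[-jx[1],jx[0]]
for p,z in [((327,163),.07),((327,257),.060)]:
    d=ray(c,p,z)[:2]-O;print(d@jx,d@jy)
o,R=state();print(o['ee_pos'])"
```

```text
-0.1474884618458202 0.0003077718263634984
-0.0733844633380478 0.0009545389281278728
[0.65446817 0.08636582 0.14442391]
```

```bash
python3 -m creep '{"hand":[-0.6,-0.6,-0.6,-0.6,-0.4,0,1,1,1,1,1,1],"slide":[[0.03,0.002,-0.001],[0.06,0.002,-0.001],[0.085,0.002,-0.001],[0.095,0.002,-0.001],[0.098,0.002,-0.001],[0.098,0.002,-0.001],[0.098,0.002,-0.001],[0.098,0.002,-0.001],[0.098,0.002,-0.001],[0.098,0.002,-0.001],[0.098,0.002,-0.001],[0.098,0.002,-0.001]],"spin":[0,0,0,0,0,0,0,0,0,0,0,0]}' 25
python3 -m creep '{"hand":[1,1,1,1],"slide":[[0,0,0],[0,0,0],[0,0,0],[0,0,0]],"spin":[0,0,0,0]}' 25
python3 -c "
from h import *
o,R=state();print(o['ee_pos'],o['grip_width'],o['force'],R.round(4))
O=np.array([.6484,-.0208]);a=np.radians(-94.5);jx=np.array([np.cos(a),np.sin(a)]);d=o['ee_pos'][:2]-O;x=d@jx+.022;z=o['ee_pos'][2]+.011-.094;print(d@jx, d@[-jx[1],jx[0]],x,z,np.hypot(x,z),np.degrees(np.arctan2(z,x)))"
```

```text
time_s: 28.4
ee_pos: [0.6585, 0.0878, 0.0515]
eef_rot: [1.629, 1.57, -0.019]
force: [-0.5, 0.1, -0.7]
grip_width: 0.0253
time_s: 28.73
ee_pos: [0.6582, 0.0878, 0.0511]
eef_rot: [-1.326, 1.57, -2.975]
force: [-2.6, -0.0, 0.4]
grip_width: 0.0159
[0.65822364 0.08775534 0.05112865] 0.01586735152582505 [-2.61908462 -0.03432338  0.42149898] [[-6.00e-04  9.97e-01 -7.78e-02]
 [-1.00e-04 -7.78e-02 -9.97e-01]
 [-1.00e+00 -6.00e-04  1.00e-04]]
-0.10899145812107214 0.0012762059427036227 -0.08699145812107215 -0.031871353647493925 0.09264608447934469 -159.8785111101465
```

```bash
python3 -m creep '{"hand":[1,1,1,1,1,1,1,1,1,1,1],"slide":[[-0.008,0,-0.0025],[-0.016,0,-0.0042],[-0.032,0,-0.0056],[-0.048,0,-0.0042],[-0.0636,0,0],[-0.0782,0,0.0068],[-0.0914,0,0.0161],[-0.1028,0,0.0275],[-0.112,0,0.0407],[-0.112,0,0.0407],[-0.112,0,0.0407]],"spin":[0,0,0,0,0,0,0,0,0,0,0]}' 25
python3 -c "
from h import *
o,R=state();print(o['ee_pos'],o['grip_width'],o['force'],R.round(4))
O=np.array([.6484,-.0208]);a=np.radians(-94.5);jx=np.array([np.cos(a),np.sin(a)]);d=o['ee_pos'][:2]-O;x=d@jx+.022;z=o['ee_pos'][2]+.011-.094;print(d@jx, d@[-jx[1],jx[0]],x,z,np.hypot(x,z),np.degrees(np.arctan2(z,x)))
im,c=snap('scene','s19')
cv2.imwrite('pics/s19c.png',cv2.resize(im[100:300,220:420],None,fx=3,fy=3,interpolation=cv2.INTER_CUBIC))"
```

```text
time_s: 29.65
ee_pos: [0.6549, 0.0458, 0.1651]
eef_rot: [1.098, 1.571, -0.552]
force: [-8.6, 0.7, 6.3]
grip_width: 0.0158
[0.6549452  0.04584733 0.16510965] 0.01579861801849275 [-8.61114755  0.71200764  6.33305454] [[ 1.000e-04  9.969e-01 -7.880e-02]
 [-1.000e-04 -7.880e-02 -9.969e-01]
 [-1.000e+00  1.000e-04  1.000e-04]]
-0.06695541279782209 0.0012959329316329904 -0.04495541279782209 0.08210964883847718 0.09361080905643655 118.70090899685619
```

View pics/s19c.png

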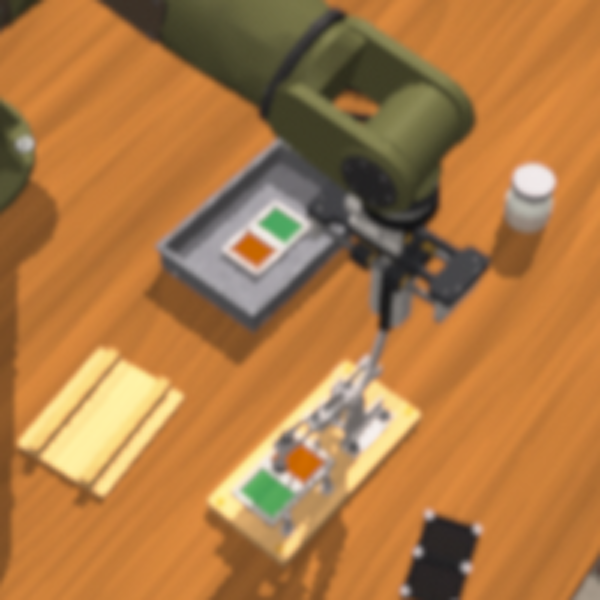

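```bash
python3 -m creep '{"hand":[1,1,1,1,1,1,1,1,1,1,1,1],"slide":[[-0.003,-0.001,0.0066],[-0.0053,-0.001,0.0132],[-0.0075,-0.001,0.0195],[-0.0089,-0.001,0.0257],[-0.0099,-0.001,0.0315],[-0.0105,-0.001,0.037],[-0.0108,-0.001,0.0425],[-0.0108,-0.001,0.048],[-0.0105,-0.001,0.053],[-0.01,-0.001,0.058],[-0.0095,-0.001,0.061],[-0.0095,-0.001,0.061]],"spin":[0,0,0,0,0,0,0,0,0,0,0,0]}' 35
cat > p.py <<'E'
from h import *
o,R=state();print(o['time_s'],o['ee_pos'],o['grip_width'],o['force'])
O=np.array([.6484,-.0208]);a=np.radians(-94.5);jx=np.array([np.cos(a),np.sin(a)]);d=o['ee_pos'][:2]-O;x=d@jx+.022;z=o['ee_pos'][2]+.011-.094;print(d@jx, d@[-jx[1],jx[0]],x,z,np.hypot(x,z),np.degrees(np.arctan2(z,x)))
E
python3 p.py
```

```text
time_s: 30.7
ee_pos: [0.6495, -0.0146, 0.1729]
eef_rot: [0.756, 1.57, -0.893]
force: [-1.0, -0.5, -0.1]
grip_width: 0.0005
30.7 [ 0.6495343  -0.01460859  0.17285163] 0.0005363663138323929 [-1.02409537 -0.48960726 -0.14248906]
-0.006261322740740312 0.0006450273275442669 0.015738677259259686 0.08985163008583447 0.09121963270564495 80.06469541094464
```

```bash
python3 -c "
from h import *
im,c=snap('wrist','w20')
im,c=snap('scene','s20')
cv2.imwrite('pics/s20c.png',cv2.resize(im[170:300,260:390],None,fx=4.5,fy=4.5,interpolation=cv2.INTER_CUBIC))"
```

```text
(no output)
```

View pics/w20.png

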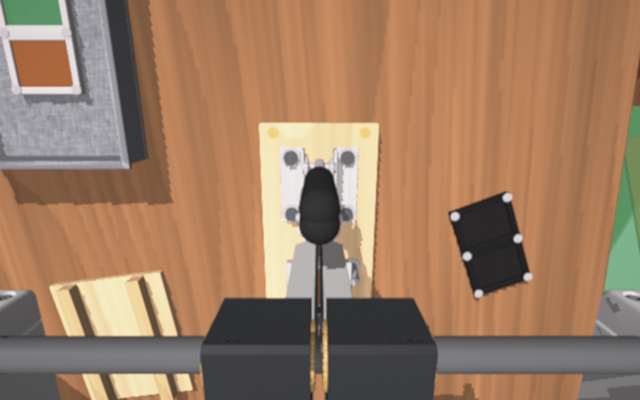

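View pics/s20c.png

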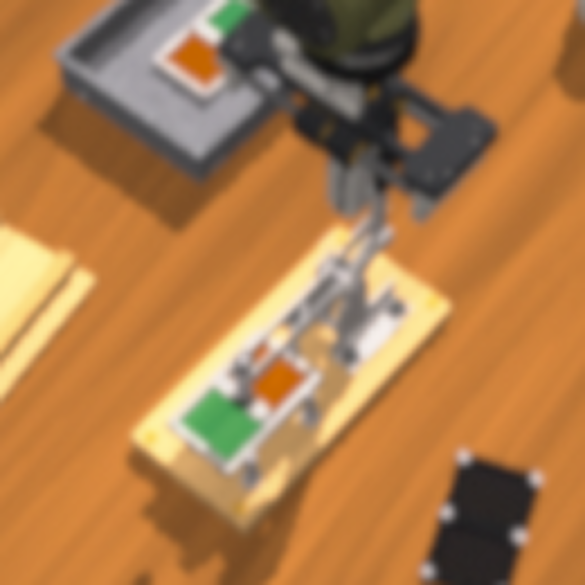

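```bash
python3 -m creep '{"hand":[1,1,1,1,1,1,1,1,1,1,1],"slide":[[0,0,0.008],[-0.035,0,0.008],[-0.07,0,0.008],[-0.08,0,0],[-0.08,0,-0.04],[-0.08,0,-0.08],[-0.08,0,-0.08],[-0.05,0,-0.08],[-0.02,0,-0.08],[-0.005,0,-0.08],[-0.005,0,-0.08]],"spin":[0,0,0,0,0,0,0,0,0,0,0]}' 35
python3 p.py; python3 -c "
from h import *
im,c=snap('wrist','w21')
im,c=snap('scene','s21')
cv2.imwrite('pics/s21c.png',cv2.resize(im[170:300,260:390],None,fx=4.5,fy=4.5,interpolation=cv2.INTER_CUBIC))"
```

```text
time_s: 31.72
ee_pos: [0.6543, 0.0661, 0.1736]
eef_rot: [-1.435, 1.565, -3.084]
force: [-0.2, 0.7, -0.1]
grip_width: 0.0005
31.7167 [0.65432431 0.06613426 0.17357182] 0.0005231008531553003 [-0.20346721  0.68495985 -0.13146725]
-0.08713108713708598 -0.0009147338551588674 -0.06513108713708599 0.0905718166121742 0.11155856074765397 125.72028457661553
```

View pics/w21.png

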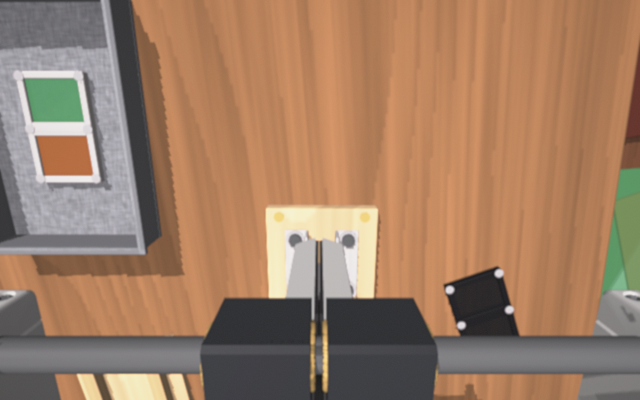

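View pics/s21c.png

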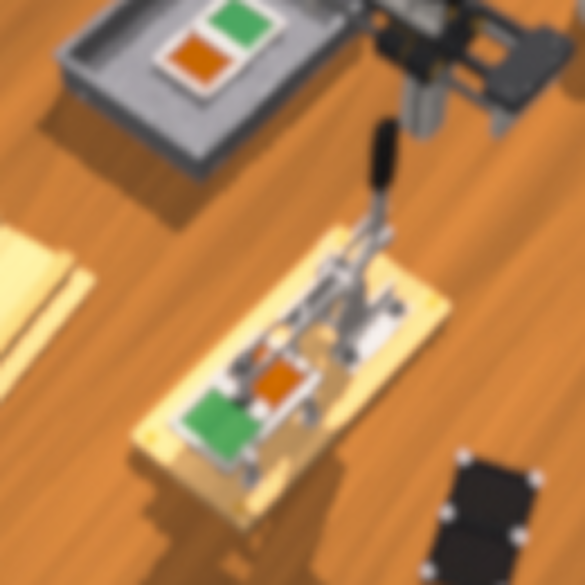

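```bash
python3 -m creep '{"hand":[1,1,1,1,1,1,1,1,1,1,1,1],"slide":[[0,0.001,0.008],[0,0.001,0.014],[0,0.001,0.018],[0,0.001,0.022],[0,0.001,0.026],[0,0.001,0.03],[0,0.001,0.034],[0,0.001,0.038],[0,0.001,0.042],[0,0.001,0.046],[0,0.001,0.049],[0,0.001,0.049]],"spin":[0,0,0,0,0,0,0,0,0,0,0,0]}' 35
python3 p.py
```

```text
time_s: 32.82
ee_pos: [0.6528, 0.0166, 0.1777]
eef_rot: [-0.335, 1.57, -1.984]
force: [-0.6, 0.2, -0.1]
grip_width: 0.0004
32.8167 [0.65282581 0.01655504 0.17770514] 0.0003989822908264381 [-0.64596917  0.23623233 -0.11605617]
-0.037587128886300676 0.0014813222904342832 -0.015587128886300677 0.09470513528799962 0.09597927503808548 99.34628559212547
```

```bash
python3 -m creep '{"hand":[1,1,1,1,1],"slide":[[0,0,0.003],[0,0,0.006],[0,0,0.009],[0,0,0.01],[0,0,0.01]],"spin":[0,0,0,0,0]}' 35
python3 p.py;  python3 -c "
from h import *
im,c=snap('scene','s22')
cv2.imwrite('pics/s22c.png',cv2.resize(im[170:300,260:390],None,fx=4.5,fy=4.5,interpolation=cv2.INTER_CUBIC))"
```

```text
time_s: 33.23
ee_pos: [0.6521, 0.0105, 0.1774]
eef_rot: [-3.057, 1.565, 1.58]
force: [2.1, 20.6, -0.7]
grip_width: 0.0006
33.2333 [0.65214207 0.01052279 0.17743544] 0.0005561359466299309 [ 2.06072804 20.57171358 -0.65255282]
-0.03151983533563486 0.001272972926496225 -0.009519835335634864 0.09443543788921846 0.09491406215174883 95.75641870487438
```

View pics/s22c.png

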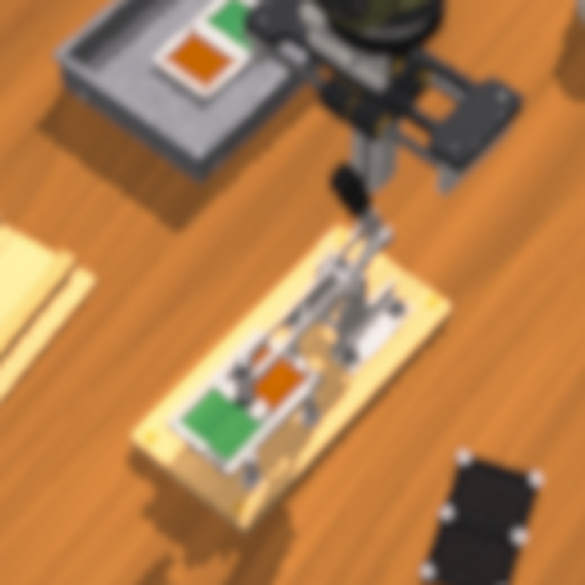

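```bash
python3 -m creep '{"hand":[1,1,1,1,1,1,1,1,1,1,1],"slide":[[0,0,-0.02],[0,0,-0.04],[-0.03,0,-0.04],[-0.07,0,-0.04],[-0.11,0,-0.03],[-0.15,0,0.01],[-0.16,0,0.05],[-0.16,0,0.09],[-0.16,0,0.12],[-0.16,0,0.12],[-0.16,0,0.12]],"spin":[0,0,0,0,0,0,0,0,0,0,0]}' 35
python3 p.py;  python3 -c "
from h import *
im,c=snap('wrist','w23')
cv2.imwrite('pics/w23c.png',cv2.resize(im[40:260,230:410],None,fx=2.7,fy=2.7,interpolation=cv2.INTER_CUBIC))
im,c=snap('scene','s23')
cv2.imwrite('pics/s23c.png',cv2.resize(im[170:300,260:390],None,fx=4.5,fy=4.5,interpolation=cv2.INTER_CUBIC))"
```

```text
time_s: 34.2
ee_pos: [0.6425, -0.1146, 0.3374]
eef_rot: [-1.414, 1.57, -3.066]
force: [0.2, -0.3, 1.0]
grip_width: 0.0006
34.2 [ 0.64245643 -0.11456547  0.33742477] 0.0006110316389616267 [ 0.23850987 -0.25909686  0.97639043]
0.0939427497287654 0.0014315065389259708 0.11594274972876539 0.2544247709138624 0.2795973627723239 65.50098800705071
```

View pics/w23c.png

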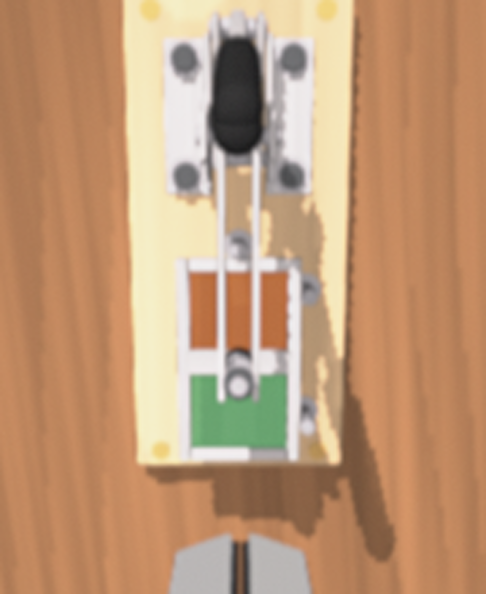

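View pics/s23c.png

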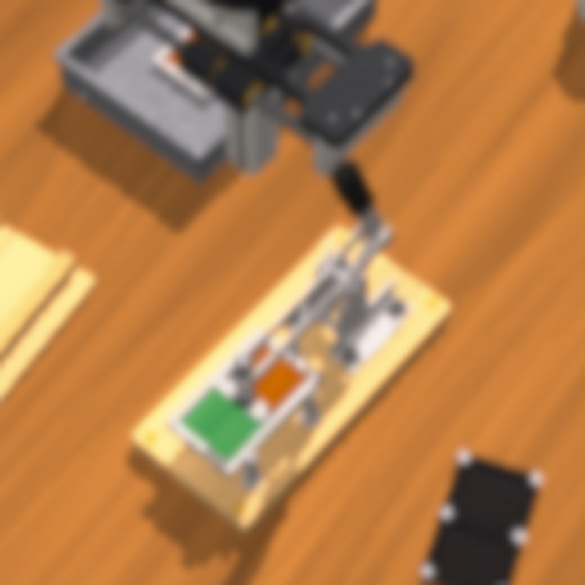

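```bash
python3 - <<'E'
from h import *
np.set_printoptions(precision=1,suppress=True)
O=np.array([.6484,-.0208]);a=np.radians(-94.5);jx=np.array([np.cos(a),np.sin(a)]);jy=np.array([-jx[1],jx[0]])
im,c=load('w23')
f=lambda p,z:(lambda w:np.array([w@jx,w@jy])*1000)(ray(c,(p[0]/2.7+230,p[1]/2.7+40),z)[:2]-O)
J=np.array([f(p,.048) for p in [(177,260),(300,260),(299,459),(178,459)]]);print(J,J.mean(0))
for p in [(238,238),(309,285),(307,404)]: print(f(p,.051))
# handle blob: first scene vs now
for n in ['scene0','s23']:
    b=cv2.imread(f'pics/{n}.png')[200:224,328:350].max(2)<50; ys,xs=np.nonzero(b); print(n,xs.mean()+328,ys.mean()+200,b.sum())
E
```

```text
[[ 54.1 -28.8]
 [ 54.2  29.4]
 [152.6  30.4]
 [152.5 -30.2]] [103.4   0.2]
[43.8  0.1]
[65.7 33.7]
[123.6  33.7]
scene0 337.9142857142857 211.6 35
s23 337.7837837837838 211.3783783783784 37
```

```bash
python3 -c "
from station import ctrl
print(ctrl.hand_in()); print(ctrl.get_obs()['time_s'])"
```

```text
the job is handed in; nothing more can be done
None
the job is handed in; nothing more can be done
```

I finished the swap and handed the job in at about 34 s of the 72 s allowed; `hand_in` gives no verdict.

**Soldered panel:** I opened the clamp, gripped the panel across its 60 mm and laid it on the tote floor. The fingers came down to the felt (22 N) before I let go. It lay flat in the wrist picture.

**New panel:** I took the unsoldered panel from the rest and turned it 90°. I set it on the rails and pushed it against the side pins (16 N) and the end pin (19 N, hard stop).

**Last checks:**
- **Panel:** after clamping, its centre measured (103.4, 0.2) mm in the jig frame, against (104, 0) for home. That is unchanged from before clamping, within about 0.2 mm.
- **Handle:** I felt it reach its stop at about 20 N, and it stayed there when I backed off. In the scene camera it sits within 0.3 px of its original locked position.
- **Foot:** I judged it to be down on the panel from the pictures only; I did not measure its force.

**What went wrong or disagreed:**
- My first try at closing the clamp failed: the pinched grip slipped out of the fingers near dead centre. I went behind the handle with closed fingers and pushed it over to its stop.
- In the last close-up, the pin tops I picked by eye read 6–10 mm off along the jig's x. The foot and shadows partly hid them, so I relied on the clear view before clamping, where they read within 3 mm, and on the contact forces.

I did not touch the tools, the flux jar or the black look-alikes.

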